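Put the sauce dishes back in their own dispensers

ROBOT

A 7-joint arm with a two-finger parallel gripper is mounted at the origin on the work surface. World frame = base frame: x ahead of the robot, y to its left, z up, the work surface at z = 0. Lengths are in m, angles in rad, forces in N, time in s.
With the tool pointing down it reaches from about 0.425 to 0.875 m from the base axis. Payload 8.4 kg.
Tool frame: the origin (TCP) lies midway between the tips of the shut fingers; the grasp point (between the pads) lies arm.tcp_to_grasp behind it (arm.tcp_to_grasp is the distance from the TCP to the grasp point, in m); x points along the fingers, y is the direction in which the jaws open and shut, and the axes are right-handed (so a half turn about x gives the same grasp; the last joint's range is limited). The gripper opens to 85 mm and grips with 20 to 120 N. Pads are 22 mm wide; open, the fingers measure 114 mm over their backs; the gripper's body (76 mm by 85 mm) begins 54 mm behind the grasp point. The pads swing forward as they close: fully open they stand 13 mm farther back than shut.
Start: joints at [1.123, 0.333, 0.04, 1.465, -0.013, 1.343, -0.059], TCP at [0.222, -0.611, 0.231] pointing down, gripper open.
Joint ranges: [-2.58, 2.58], [-0.38, 2.09], [-1.3, 1.39], [0.25, 2.4], [-1.5, 4.64], [0.08, 2.09], [-2.65, 2.65]. Speed limits (rad/s): [2.22, 2.22, 2.79, 2.79, 3.14, 3.14, 3.14].

INTERFACE

Orientations are given as [roll, pitch, yaw] about the fixed x, y, z axes, in that order (R = Rz(yaw) Ry(pitch) Rx(roll)).
In Python, from bench import arm gives the robot as it stands. The module is installed in compiled form; this text tells all that it offers.
- The arm moves only by the tool drive_tool, never from a script. Its argument "motion" is one flat list of numbers, 7 for each row, row after row: the shift along the world's x, y, z in cm, then the turn, a rotation vector about the world's x, y, z in degrees, then the closure, from -1 (fully open) to 1 (shut). A call has 1 to 20 rows; each row shifts and turns the pose as measured when the row begins; what a row does not reach is not made up. A row lasts 1/12 s, in which the tool goes at most 41.7 mm and 7.16 degrees, less where a joint would pass 70% of its speed; a pose out of reach is approached as far as the arm can. A call with a gripper value outside its range is refused whole. The fingers move at their own pace and stop on an object; "newtons" is the grip in N (left out, the last holds). Time passes only in rows, so rows that do not move let the fingers close. It gives the time, the measured TCP pose, the force and the opening at its end, in the units of the state.
- arm.read_state(): the state, without advancing time (a new reading comes with each control period).
- arm.camera(name): name is "scene" or "top" or "wrist"; returns (picture, depth): 400x640x3 uint8, red, green, blue; 400x640 float32, m along the optical axis (not along the pixel's ray), 0 where there is no reading.
- arm.camera_model(name): a dict with "K" (3x3 intrinsics, pixels), "extrinsics" (4x4, takes a point from world to camera coordinates). Camera axes: x right, y down, z forward; pixel columns grow to the right and rows downward; lengths in m; the calibration is good to about 2 mm. The wrist camera is an equidistant fisheye: a pixel r from the principal point sees the ray r / f radians off the axis. A picture is of the moment at which its call begins: read the wrist's pose just before it. camera_model takes no time and is no camera call; for the wrist camera it gives the pose at the moment of the call.
- arm.hand_in(): hands the job in, once; it reports no verdict.
Trained networks look in the newest picture that a camera, given by its name, has taken for a name from the list of things; names that differ only in an ending like _2 or _b are one class to them, and where a whole thing is asked for, a point or a joint stands for the part that bears it (a point fixed in the world has none). Each returns a list of dicts, best first, with "p" (0 to 1); they miss things now and then, are a little off and sometimes report something else, mostly with a low value. They report only what shows in the picture. A call takes as long as a camera call.
- arm.look_for(camera, name): "box" ([left, top, right, bottom] in pixels, round what is visible of it).
- arm.masks_of(camera, name): "mask" (400x640 bool, what is visible of it) and "box" ([left, top, right, bottom] in pixels, round what is visible of it).
The state is a dict: "clock": time; "qpos": joint angles; "dq": joint speeds; "effort": joint torques, N m; "ee_pos": TCP position; "eef_rot": TCP orientation; "ft_force": force on the tool from outside, world axes, zero at the start; "moment": the same for the moment, N m; "width": opening from 0.0 (shut) to 1.0 (fully open).
Only numpy, scipy, OpenCV 4.12 (cv2) and the standard library are available. Lean on these libraries where they do the work, as an engineer would, in place of code of your own. Each camera call takes 0.05 s, during which the arm holds its last target.

TASK

Some sauce dishes have been loaded into the wrong sprung dispensers: put every dish into the dispenser whose foot has its own colour, and add the white dish waiting on the tray to the other white one, so that both end stacked in the white dispenser; the free end of the tray is there to put a dish aside while you swap them. Lower the dishes between the guide rods without ramming them, let go of them upright and at rest on the sinking plates, and leave the honey and jam jars standing where they are.

Things in the scene. Friction and masses are not known exactly. Their poses are not given: they have to be found in the camera images.
- white_dish_a: White stoneware sauce dish: open straight-sided round pot, 60 mm outside diameter, 36 mm high, 4 mm walls, 0.16 kg. Its foot, 43 mm wide and 6 mm high, sits loosely in the rim of a dish below, so stacked dishes stand 30 mm apart. Origin: centre of the foot's underside, z up; round, its yaw means nothing. At the start it is in a dispenser.
- white_dish_b: White stoneware sauce dish: open straight-sided round pot, 60 mm outside diameter, 36 mm high, 4 mm walls, 0.16 kg. Its foot, 43 mm wide and 6 mm high, sits loosely in the rim of a dish below, so stacked dishes stand 30 mm apart. Origin: centre of the foot's underside, z up; round, its yaw means nothing. At the start it waits on the tray.
- blue_dish: Blue stoneware sauce dish: open straight-sided round pot, 60 mm outside diameter, 36 mm high, 4 mm walls, 0.16 kg. Its foot, 43 mm wide and 6 mm high, sits loosely in the rim of a dish below, so stacked dishes stand 30 mm apart. Origin: centre of the foot's underside, z up; round, its yaw means nothing. At the start it is in a dispenser.
- green_dish: Green stoneware sauce dish: open straight-sided round pot, 60 mm outside diameter, 36 mm high, 4 mm walls, 0.16 kg. Its foot, 43 mm wide and 6 mm high, sits loosely in the rim of a dish below, so stacked dishes stand 30 mm apart. Origin: centre of the foot's underside, z up; round, its yaw means nothing. At the start it is in a dispenser.
- white_dispenser: self-levelling dish dispenser, fixed: round white foot 120 mm across, 10 mm high; sprung plate between four 6 mm upright rods, tips bent outward, 112 mm above the bench. Rods 36.5 mm from the axis (tips 44.5) at 45, 135, 225, 315 degrees about its z: its own x and y sides are open, 45 mm wide, for fingers; a dish has 3.5 mm play to each rod. Origin: on the axis at bench height, z up
- blue_dispenser: dish dispenser like the white one, but with a blue foot. In all three the sprung plate's top is 100 mm above the bench when empty; one dish sinks it to about 90 mm (dish rim at 126 mm), a second to about 62 mm (upper rim at 128 mm). It gives softly: about 1 N starts it, 0.06 N per further mm, down to 45 mm. Origin: on the axis at bench height, z up
- green_dispenser: dish dispenser like the white one (same rods, open sides, sprung plate and sizes), but with a green foot. Origin: on the axis at bench height, z up
- tray: flat dark grey serving tray, fixed on the bench, 150 mm (its x) by 210 mm (its y), floor 4 mm thick, rim 9 mm high. A white dish waits near its -y end; the +y end is free: a dish can be put aside there, its centre 55 mm along +y from the middle. Origin: centre of its underside, z up
- honey_jar: amber honey jar with a yellow lid, 60 mm diameter, 85 mm high, standing on the bench among the dispensers; not part of the job. Origin: centre of its underside.
- jam_jar: dark red jam jar with a red lid, 60 mm diameter, 85 mm high, standing on the bench among the dispensers; not part of the job. Origin: centre of its underside.

How it is judged:
By the outcome, as a careful person would: the job done as asked, in the order asked, and still so for the second after the job is handed in, with the robot touching nothing.
It also fails if it takes over 112 s, if anything falls off the work surface, if the arm or the gripper's body presses on something with over 40 N, if the wrist force passes 120 N, or if a joint passes its speed limit or range.

## Working session

There is one attempt and no reset: what is moved stays moved. The work goes in short steps, Python scripts to look and compute and a tool call to move; the robot and the scene stay as the last step left them, time stands still between calls to the robot, and variables do not carry over. Pictures are saved under pics/ and viewed, and the job is handed in when it is done.

Besides the shell and the picture viewer there is one more tool, called after "Call:" in YAML: its name, and indented under it one key for each argument. drive_tool: Moves the arm, as the interface text tells. Its arguments: {"type":"object","properties":{"motion":{"type":"array","items":{"type":"number"}},"newtons":{"type":"number"}},"required":["motion"]}

```bash
mkdir -p pics
python3 - <<'E'
from bench import arm
import cv2, numpy as np
s=arm.read_state(); print({k:np.round(v,3).tolist() for k,v in s.items()}, arm.tcp_to_grasp)
for n in ["scene","top"]:
    p,d=arm.camera(n); cv2.imwrite(f"pics/{n}0.png",p[:,:,::-1]); np.save(f"{n}0.npy",d)
    m=arm.camera_model(n); print(n,np.round(m["K"],1).tolist(),np.round(m["extrinsics"],3).tolist())
E
```

```text
{'clock': 0.0, 'qpos': [1.123, 0.334, 0.04, 1.466, -0.013, 1.343, -0.058], 'dq': [-0.001, -0.001, 0.001, -0.001, -0.001, 0.001, -0.0], 'effort': [0.001, -65.857, 1.365, -40.557, 0.017, 0.013, 0.0], 'ee_pos': [0.222, -0.61, 0.23], 'eef_rot': [-1.516, 1.569, 1.974], 'ft_force': [0.472, 0.043, -0.006], 'moment': [-0.003, 0.006, -0.03], 'width': 1.0} 0.0187
scene [[433.6, 0.0, 324.7], [0.0, 433.6, 202.5], [0.0, 0.0, 1.0]] [[0.206, 0.979, 0.008, -0.116], [0.736, -0.149, -0.66, -0.366], [-0.645, 0.141, -0.751, 1.416], [0.0, 0.0, 0.0, 1.0]]
top [[397.5, 0.0, 319.6], [0.0, 397.5, 196.4], [0.0, 0.0, 1.0]] [[0.0, -1.0, -0.002, -0.007], [-0.973, 0.0, -0.231, 0.591], [0.231, 0.002, -0.973, 0.953], [0.0, 0.0, 0.0, 1.0]]
```

View pics/top0.png

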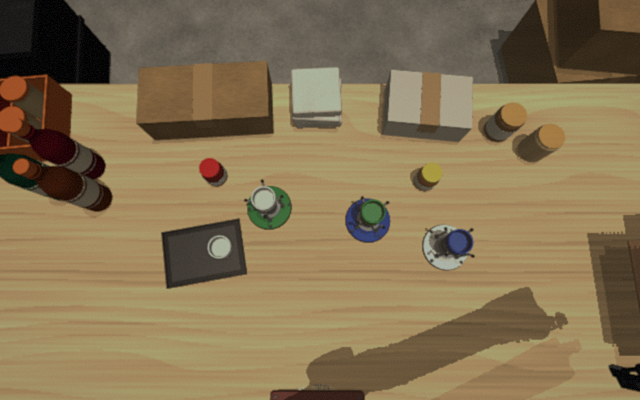

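View pics/scene0.png

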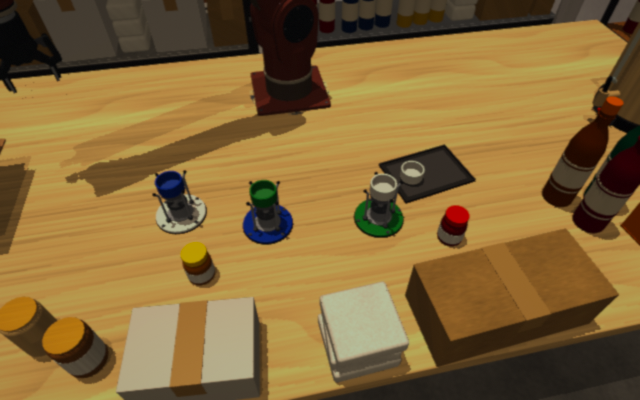

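```bash
cat > h.py <<'E'
from bench import arm
import cv2, numpy as np
def pts(n,d):
    m=arm.camera_model(n);K=np.array(m["K"]);T=np.linalg.inv(np.array(m["extrinsics"]))
    v,u=np.mgrid[0:400,0:640]
    c=np.stack([(u-K[0,2])/K[0,0]*d,(v-K[1,2])/K[1,1]*d,d],-1)
    return c@T[:3,:3].T+T[:3,3]
def circ(p):  # algebraic circle fit
    A=np.c_[2*p,np.ones(len(p))];b=(p**2).sum(1);x=np.linalg.lstsq(A,b,rcond=None)[0]
    return x[:2],np.sqrt(x[2]+x[:2]@x[:2])
E
python3 - <<'E'
from h import *
for n in ["top","scene"]:
    p,d=arm.camera(n);P=pts(n,d)
    for k in ["white_dish_a","blue_dish","green_dish","white_dispenser","blue_dispenser","green_dispenser","tray","honey_jar","jam_jar"]:
        for r in arm.masks_of(n,k)[:3]:
            if r["p"]<.3: continue
            m=r["mask"]&(d>0); q=P[m]
            zt=np.percentile(q[:,2],95)
            if 'dispenser' in k:s=q[(abs(q[:,2]-.010)<.005)]
            else:s=q[q[:,2]>zt-.006]
            if len(s)<4: print(n,k,'few');continue
            c,rad=circ(s[:,:2]); mm=(s.min(0)+s.max(0))/2
            print(n,k,round(r["p"],2),np.round(r["box"]),"zt %.3f"%zt,"circ",np.round(c,3),"r %.3f"%rad,"mid",np.round(mm,3),"ext",np.round(np.ptp(s,axis=0),3),len(s))
            if k=='tray':
                print(cv2.minAreaRect((q[:,:2]*1000).astype(np.float32)))
E
```

```text
top white_dish_a 0.65 [208. 239. 233. 261.] zt 0.041 circ [0.465 0.252] r 0.028 mid [0.464 0.252 0.039] ext [0.057 0.059 0.009] 102
top white_dish_a 0.61 [253. 186. 277. 214.] zt 0.124 circ [0.574 0.131] r 0.027 mid [0.574 0.132 0.123] ext [0.056 0.056 0.009] 110
top blue_dish 0.93 [441. 229. 476. 259.] zt 0.124 circ [ 0.469 -0.339] r 0.028 mid [ 0.47  -0.339  0.123] ext [0.058 0.059 0.009] 146
top green_dish 0.88 [361. 200. 385. 225.] zt 0.126 circ [ 0.541 -0.135] r 0.028 mid [ 0.542 -0.136  0.125] ext [0.059 0.058 0.008] 120
top white_dispenser 0.95 [422. 224. 470. 272.] zt 0.100 circ [ 0.468 -0.338] r 0.046 mid [ 0.468 -0.337  0.01 ] ext [0.117 0.112 0.01 ] 884
top green_dispenser 0.97 [240. 181. 293. 232.] zt 0.101 circ [0.577 0.132] r 0.047 mid [0.575 0.131 0.01 ] ext [0.119 0.12  0.01 ] 814
top tray 0.85 [163. 220. 248. 287.] zt 0.009 circ [0.453 0.3  ] r 0.078 mid [0.452 0.302 0.022] ext [0.182 0.232 0.038] 2921
((454.35003662109375, 303.7100830078125), (155.787109375, 215.0207061767578), 9.893735885620117)
top honey_jar 0.72 [416. 166. 440. 191.] zt 0.087 circ [ 0.65  -0.293]
[... 1231 characters left out ...]
42 -0.136] r 0.046 mid [ 0.545 -0.136  0.01 ] ext [0.115 0.118 0.01 ] 969
scene green_dispenser 0.61 [351. 179. 402. 242.] zt 0.087 circ [0.577 0.13 ] r 0.046 mid [0.576 0.13  0.01 ] ext [0.121 0.117 0.01 ] 928
scene tray 0.91 [377. 144. 474. 202.] zt 0.011 circ [0.458 0.294] r 0.083 mid [0.468 0.279 0.065] ext [0.214 0.274 0.121] 1722
((460.47137451171875, 272.41650390625), (184.65101623535156, 291.4443359375), 11.415271759033203)
scene honey_jar 0.59 [178. 241. 217. 287.] zt 0.086 circ [ 0.652 -0.295] r 0.019 mid [ 0.651 -0.296  0.085] ext [0.054 0.052 0.009] 450
scene jam_jar 0.82 [436. 204. 467. 244.] zt 0.087 circ [0.665 0.278] r 0.019 mid [0.664 0.279 0.085] ext [0.053 0.052 0.008] 362
```

Run:
```python
from h import *
p=cv2.imread("pics/top0.png")
a=cv2.resize(p[165:285,230:490],None,fx=3,fy=3,interpolation=cv2.INTER_CUBIC); cv2.imwrite("pics/topcrop.png",a)
```

```text
(no output)
```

View pics/topcrop.png

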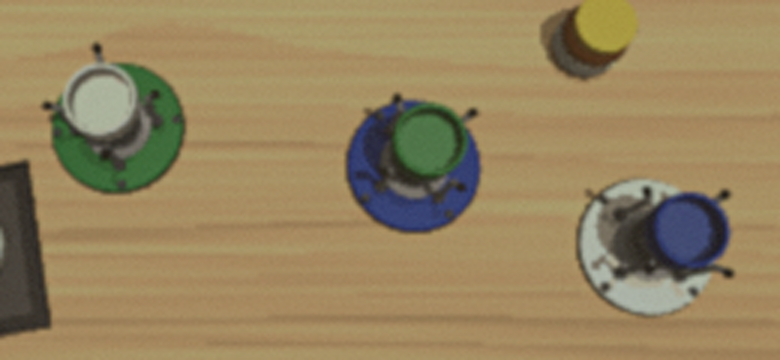

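Run:
```python
from h import *
from scipy.optimize import minimize
C={"W":(.469,-.339),"B":(.543,-.136),"G":(.576,.131)}
P=[]
for n in ["top","scene"]:
    p,d=arm.camera(n);q=pts(n,d);P.append(q[(d>0)])
P0=P
for k,c in C.items():
  for nm,P in zip(["top","scene","both"],[P0[0],P0[1],np.vstack(P0)]):
    q=P-np.r_[c,0]; r=np.hypot(q[:,0],q[:,1])
    foot=(q[:,2]>.006)&(q[:,2]<.014)&(r<.075); f=P[foot][:,:2]
    hull=cv2.convexHull((f*1000).astype(np.float32))[:,0]/1000
    fc,fr=circ(hull)
    q=P-np.r_[fc,0]; r=np.hypot(q[:,0],q[:,1])
    s=(r>.033)&(r<.052)&(q[:,2]>.02)&(q[:,2]<.118)
    a=np.degrees(np.arctan2(q[s,1],q[s,0]))
    ph=np.degrees(np.angle(np.exp(4j*np.radians(a-45)).mean()))/4
    print(k,nm,np.round(fc,4),round(fr,4),s.sum(),"yaw %.1f"%ph,"conc %.2f"%abs(np.exp(4j*np.radians(a)).mean()),np.histogram(a,36,(-180,180))[0].tolist())
```

```text
W top [ 0.4704 -0.3398] 0.0603 146 yaw -2.9 conc 0.96 [0, 0, 0, 41, 11, 0, 0, 0, 0, 0, 0, 0, 5, 11, 0, 0, 0, 0, 0, 0, 0, 0, 39, 2, 0, 0, 0, 0, 0, 0, 6, 30, 1, 0, 0, 0]
W scene [ 0.4687 -0.3395] 0.0593 264 yaw -2.9 conc 0.98 [0, 0, 0, 2, 9, 0, 0, 0, 0, 0, 0, 0, 16, 75, 0, 0, 0, 0, 0, 0, 0, 28, 51, 0, 0, 0, 0, 0, 0, 0, 15, 68, 0, 0, 0, 0]
W both [ 0.4695 -0.3395] 0.0602 408 yaw -2.8 conc 0.98 [0, 0, 0, 40, 23, 0, 0, 0, 0, 0, 0, 0, 30, 74, 0, 0, 0, 0, 0, 0, 0, 22, 99, 0, 0, 0, 0, 0, 0, 0, 14, 104, 2, 0, 0, 0]
B top [ 0.5406 -0.1353] 0.0592 105 yaw -11.0 conc 0.98 [0, 0, 2, 28, 0, 0, 0, 0, 0, 0, 0, 0, 16, 0, 0, 0, 0, 0, 0, 0, 2, 33, 0, 0, 0, 0, 0, 0, 0, 2, 22, 0, 0, 0, 0, 0]
B scene [ 0.5411 -0.136 ] 0.0593 227 yaw -11.4 conc 0.98 [0, 0, 1, 11, 0, 0, 0, 0, 0, 0, 0, 3, 78, 0, 0, 0, 0, 0, 0, 0, 8, 65, 0, 0, 0, 0, 0, 0, 0, 6, 54, 1, 0, 0, 0, 0]
B both [ 0.5407 -0.1358] 0.0597 332 yaw -11.4 conc 0.98 [0, 0, 6, 36, 0, 0, 0, 0, 0, 0, 0, 3, 94, 0, 0, 0, 0, 0, 0, 0, 17, 92, 0, 0, 0, 0, 0, 0, 0, 10, 73, 1, 0, 0, 0, 0]
G top [0.5768 0.1351] 0.0613 118 yaw -39.1 conc 0.71 [10, 19, 0, 3, 3, 5, 3, 3, 2, 33, 0, 0, 0, 0, 0, 0, 0, 7, 9, 0, 0, 0, 0, 0, 0, 0, 0, 9, 12, 0, 0, 0, 0, 0, 0, 0]
G scene [0.5763 0.1305] 0.0593 237 yaw -39.0 conc 0.99 [8, 1, 0, 0, 0, 0, 0, 0, 0, 68, 8, 0, 0, 0, 0, 0, 0, 0, 69, 6, 0, 0, 0, 0, 0, 0, 1, 72, 4, 0, 0, 0, 0, 0, 0, 0]
G both [0.5765 0.1336] 0.0612 318 yaw -39.9 conc 0.96 [18, 20, 0, 0, 0, 0, 0, 2, 0, 110, 1, 1, 0, 0, 0, 0, 0, 34, 57, 0, 0, 0, 0, 0, 0, 0, 0, 57, 18, 0, 0, 0, 0, 0, 0, 0]
```

```bash
cat >> h.py <<'E'
from scipy.spatial.transform import Rotation as Ro
def st():
    s=arm.read_state();R=Ro.from_euler('xyz',s["eef_rot"]).as_matrix()
    print("t %.2f"%s["clock"],"pos",np.round(np.array(s["ee_pos"])*100,2),"x",np.round(R[:,0],3),"jaw deg %.2f"%np.degrees(np.arctan2(R[1,1],R[0,1])),"F",np.round(s["ft_force"],2),"w %.3f"%s["width"],"q",np.round(s["qpos"],2))
    return s,R
def go(tx,ty,tz,jaw):
    s,R=st();d=np.array([tx,ty,tz])*100-np.array(s["ee_pos"])*100
    j=np.degrees(np.arctan2(R[1,1],R[0,1])); dj=(jaw-j+90)%180-90
    y=np.array([np.cos(np.radians(j+dj)),np.sin(np.radians(j+dj)),0]);x=np.array([0,0,-1.]);T=np.c_[x,y,np.cross(x,y)]
    rv=np.degrees(Ro.from_matrix(T@R.T).as_rotvec())
    print("d cm",np.round(d,2),"rotvec",np.round(rv,2))
E
python3 - <<'E'
from h import *
from scipy.optimize import least_squares
st()
C={"W":(.4695,-.3395,-2.9),"B":(.5412,-.136,-11.2),"G":(.576,.131,-39.2)}
P0=[]
for n in ["top","scene"]:
    p,d=arm.camera(n);q=pts(n,d);P0.append(q[(d>0)])
for k,c in C.items():
  for nm,P in zip(["top","scene","both"],[P0[0],P0[1],np.vstack(P0)]):
    q=P-np.r_[c[:2],0]; r=np.hypot(q[:,0],q[:,1])
    s=P[(r>.031)&(r<.045)&(q[:,2]>.02)&(q[:,2]<.092)][:,:2]
    def f(v):
        a=np.radians(v[2]*100+45+90*np.arange(4)); R=np.c_[v[0]+.0365*np.cos(a),v[1]+.0365*np.sin(a)]
        return np.min(np.linalg.norm(s[:,None]-R,axis=2),1)-.003
    o=least_squares(f,[c[0],c[1],c[2]/100],loss='soft_l1',f_scale=.001)
    print(k,nm,len(s),np.round(o.x[:2],4),"yaw %.1f"%(o.x[2]*100),"rms %.4f"%np.sqrt((f(o.x)**2).mean()))
E
```

```text
t 1.20 pos [ 22.21 -61.08  23.13] x [ 0. -0. -1.] jaw deg -70.02 F [-0.15  0.78 -0.01] w 0.999 q [ 1.12  0.33  0.04  1.47 -0.01  1.34 -0.06]
W top 70 [ 0.4685 -0.3398] yaw -2.7 rms 0.0006
W scene 172 [ 0.4675 -0.3403] yaw -2.9 rms 0.0010
W both 242 [ 0.4678 -0.3401] yaw -3.0 rms 0.0009
B top 38 [ 0.5413 -0.1356] yaw -11.0 rms 0.0006
B scene 143 [ 0.5396 -0.1361] yaw -11.4 rms 0.0009
B both 181 [ 0.5399 -0.1362] yaw -11.4 rms 0.0010
G top 40 [0.5765 0.1322] yaw -38.8 rms 0.0003
G scene 160 [0.5749 0.1312] yaw -38.9 rms 0.0010
G both 200 [0.5754 0.1315] yaw -39.1 rms 0.0010
```

Call:
drive_tool:
  motion: [2.47,2.71,0,0,0,6.7,-1,2.47,2.71,0,0,0,6.7,-1,2.47,2.71,0,0,0,6.7,-1,2.47,2.71,0,0,0,6.7,-1,2.47,2.71,0,0,0,6.7,-1,2.47,2.71,0,0,0,6.7,-1,2.47,2.71,0,0,0,6.7,-1,2.47,2.71,0,0,0,6.7,-1,2.47,2.71,0,0,0,6.7,-1,2.47,2.71,0,0,0,6.7,-1,0,0,0,0,0,0,-1,0,0,0,0,0,0,-1]
  newtons: 25

```text
clock: 2.3
ee_pos: [0.4738, -0.3255, 0.2324]
eef_rot: [0.752, 1.563, -0.819]
ft_force: [-1.0, -0.2, -0.3]
width: 1.003
```

Run:
```python
from h import *
go(.469,-.340,.092,-2.9)
```

```text
t 2.30 pos [ 47.38 -32.55  23.24] x [ 0.006 -0.006 -1.   ] jaw deg 0.02 F [-0.97 -0.2  -0.29] w 1.003 q [ 0.8   0.19 -0.32  1.64  0.07  1.31  0.47]
d cm [ -0.48  -1.45 -14.04] rotvec [ 0.35  0.31 -2.92]
```

Call:
drive_tool:
  motion: [-0.48,-1.45,-2,0.35,0.3,-2.9,-1,0,0,-2,0,0,0,-1,0,0,-2,0,0,0,-1,0,0,0,0,0,0,-1,0,0,0,0,0,0,-1]

```text
clock: 2.72
ee_pos: [0.4687, -0.3422, 0.1726]
eef_rot: [0.967, 1.567, -0.661]
ft_force: [-0.1, -0.3, 0.9]
width: 0.998
```

Run:
```python
from h import *
go(.469,-.340,.092,-2.9)
p,d=arm.camera("wrist");cv2.imwrite("pics/w1.png",p[:,:,::-1])
```

```text
t 2.72 pos [ 46.87 -34.22  17.26] x [ 0.003 -0.002 -1.   ] jaw deg -3.28 F [-0.11 -0.29  0.88] w 0.998 q [ 0.82  0.25 -0.3   1.71  0.08  1.2   0.43]
d cm [ 0.03  0.22 -8.06] rotvec [0.13 0.16 0.38]
```

View pics/w1.png

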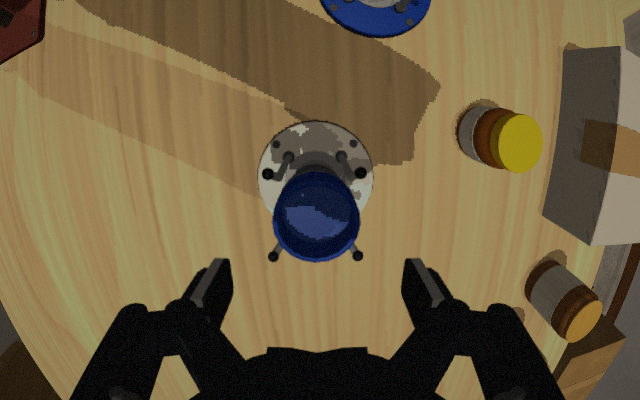

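Call:
drive_tool:
  motion: [0.03,0.2,-1.5,0.1,0.15,0.4,-1,0,0,-1.5,0,0,0,-1,0,0,-1.5,0,0,0,-1,0,0,-1.5,0,0,0,-1,0,0,-1,0,0,0,-1,0,0,-0.8,0,0,0,-1,0,0,0,0,0,0,-1]

```text
clock: 3.35
ee_pos: [0.4707, -0.3431, 0.096]
eef_rot: [0.903, 1.561, -0.72]
ft_force: [0.6, -0.6, -0.7]
width: 1.002
```

Run:
```python
from h import *
go(.469,-.340,.092,-2.9)
p,d=arm.camera("wrist");cv2.imwrite("pics/w2.png",p[:,:,::-1])
```

```text
t 3.35 pos [ 47.07 -34.31   9.6 ] x [ 0.007 -0.006 -1.   ] jaw deg -3.01 F [ 0.65 -0.56 -0.67] w 1.002 q [ 0.81  0.32 -0.3   1.79  0.11  1.04  0.41]
d cm [-0.17  0.31 -0.4 ] rotvec [0.36 0.41 0.11]
```

View pics/w2.png

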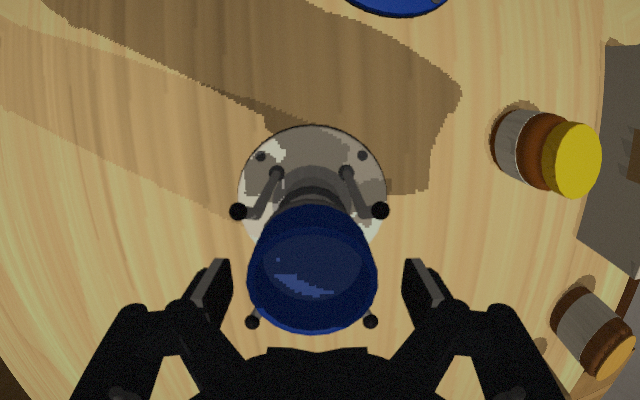

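Call:
drive_tool:
  motion: [-0.2,0.3,-0.4,0.35,0.4,0,-1,0,0,0,0,0,0,-1,0,0,0,0,0,0,-1]

```text
clock: 3.65
ee_pos: [0.47, -0.3407, 0.0947]
eef_rot: [1.041, 1.568, -0.582]
ft_force: [-0.1, -0.7, -0.3]
width: 1.004
```

Run:
```python
from h import *
go(.469,-.340,.092,-2.9)
```

```text
t 3.65 pos [ 47.   -34.07   9.47] x [ 0.003 -0.002 -1.   ] jaw deg -3.01 F [-0.08 -0.66 -0.31] w 1.004 q [ 0.81  0.32 -0.3   1.79  0.11  1.05  0.41]
d cm [-0.1   0.07 -0.27] rotvec [0.1  0.15 0.11]
```

Call:
drive_tool:
  motion: [-0.1,0.07,-0.3,0,0,0,-0.5,0,0,0,0,0,0,0,0,0,0,0,0,0,0.3,0,0,0,0,0,0,1,0,0,0,0,0,0,1,0,0,0,0,0,0,1,0,0,0,0,0,0,1,0,0,0,0,0,0,1,0,0,0,0,0,0,1]
  newtons: 25

```text
clock: 4.4
ee_pos: [0.4696, -0.3403, 0.0931]
eef_rot: [1.002, 1.565, -0.621]
ft_force: [-0.4, -0.2, 0.2]
width: 0.707
```

Run:
```python
from h import *
go(.469,-.340,.092,-2.9)
p,d=arm.camera("wrist");cv2.imwrite("pics/w3.png",p[:,:,::-1])
```

```text
t 4.40 pos [ 46.96 -34.03   9.31] x [ 0.004 -0.003 -1.   ] jaw deg -3.01 F [-0.39 -0.15  0.18] w 0.707 q [ 0.81  0.32 -0.3   1.79  0.11  1.04  0.41]
d cm [-0.06  0.03 -0.11] rotvec [0.18 0.25 0.11]
```

View pics/w3.png

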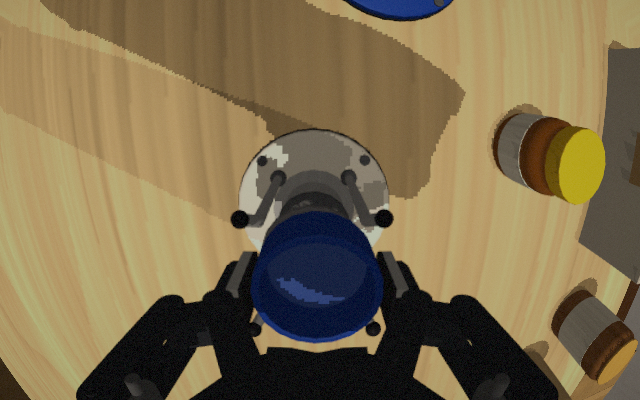

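Call:
drive_tool:
  motion: [0,0,0.7,0,0,0,1,0,0,1.5,0,0,0,1,0,0,2,0,0,0,1,0,0,2,0,0,0,1,0,0,2,0,0,0,1,0,0,2,0,0,0,1,0,0,1,0,0,0,1,0,0,0,0,0,0,1]

```text
clock: 5.12
ee_pos: [0.4674, -0.3387, 0.2102]
eef_rot: [1.492, 1.57, -0.131]
ft_force: [1.0, -1.4, -2.8]
width: 0.704
```

Call:
drive_tool:
  motion: [0.6,2,0,0,0,0.7,1,0.7,3.7,0,0,0,0.7,1,0.7,3.7,0,0,0,0.7,1,0.7,3.7,0,0,0,0.7,1,0.7,3.7,0,0,0,0.7,1,0.7,3.7,0,0,0,0.7,1,0.7,3.7,0,0,0,0.7,1,0.7,3.7,0,0,0,0.7,1,0.3,3.7,0,0,0,0.7,1,0,3.7,0,0,0,0.7,1,-0.3,3.7,0,0,0,0.7,1,-0.8,3.7,0,0,0,0.7,1,-0.8,3.7,0,0,0,0.7,1,-0.8,3.7,0,0,0,0.7,1,-0.8,3.7,0,0,0,0.7,1,-0.9,3.7,0,0,0,0.7,1,-0.9,3.7,0,0,0,0.7,1,-0.9,3.7,0,0,0,0.7,1,-0.8,2,0,0,0,0.7,1,0,0,0,0,0,0,1]

```text
clock: 6.78
ee_pos: [0.4311, 0.362, 0.1888]
eef_rot: [-1.7, 1.549, -3.083]
ft_force: [-1.3, -0.2, -2.5]
width: 0.703
```

Run:
```python
from h import *
go(.4445,.358,.015,9.9)
p,d=arm.camera("wrist");cv2.imwrite("pics/w4.png",p[:,:,::-1])
```

```text
t 6.78 pos [43.11 36.2  18.88] x [-0.022 -0.001 -1.   ] jaw deg 10.79 F [-1.28 -0.18 -2.46] w 0.703 q [-0.07  0.3  -0.83  1.69  0.21  1.27 -0.75]
d cm [  1.34  -0.4  -17.38] rotvec [ 0.06 -1.26 -0.89]
```

View pics/w4.png

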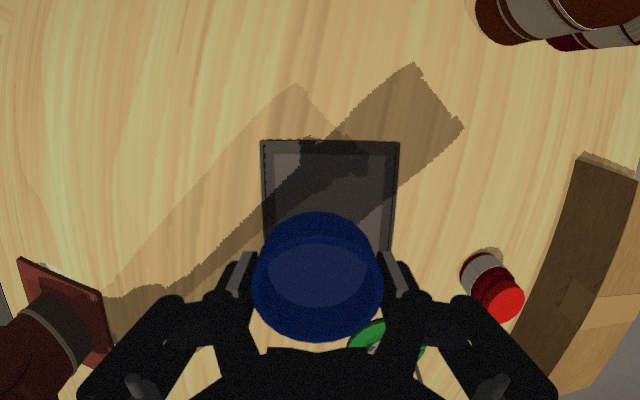

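Call:
drive_tool:
  motion: [1.3,-0.4,-2,0,-1.2,-0.9,1,0,0,-3,0,0,0,1,0,0,-3,0,0,0,1,0,0,-3,0,0,0,1,0,0,-2,0,0,0,1,0,0,0,0,0,0,1,0,0,0,0,0,0,1]

```text
clock: 7.42
ee_pos: [0.4459, 0.3478, 0.0495]
eef_rot: [-0.403, 1.563, -1.809]
ft_force: [-0.2, -0.1, -0.1]
width: 0.707
```

Run:
```python
from h import *
go(.4445,.358,.010,9.9)
```

```text
t 7.42 pos [44.59 34.78  4.95] x [-0.002 -0.008 -1.   ] jaw deg 9.46 F [-0.25 -0.13 -0.13] w 0.707 q [-0.12  0.44 -0.75  1.83  0.36  1.02 -0.86]
d cm [-0.14  1.02 -3.95] rotvec [ 0.44 -0.11  0.44]
```

Call:
drive_tool:
  motion: [-0.1,1,0,0.4,-0.1,0.4,1,0,0,-1,0,0,0,1,0,0,-1,0,0,0,1,0,0,-0.8,0,0,0,1,0,0,0,0,0,0,1,0,0,0,0,0,0,1]

```text
clock: 7.92
ee_pos: [0.448, 0.359, 0.0232]
eef_rot: [1.842, 1.565, 0.442]
ft_force: [-1.4, 0.8, -1.7]
width: 0.708
```

Run:
```python
from h import *
go(.4445,.358,.008,9.9)
p,d=arm.camera("scene");P=pts("scene",d);cv2.imwrite("pics/s5.png",cv2.resize(p[100:250,300:520],None,fx=3,fy=3)[:,:,::-1])
```

```text
t 7.92 pos [44.8  35.9   2.32] x [ 0.006  0.003 -1.   ] jaw deg 9.75 F [-1.38  0.82 -1.68] w 0.708 q [-0.15  0.49 -0.74  1.84  0.39  0.96 -0.89]
d cm [-0.35 -0.1  -1.52] rotvec [-0.15  0.32  0.15]
```

View pics/s5.png

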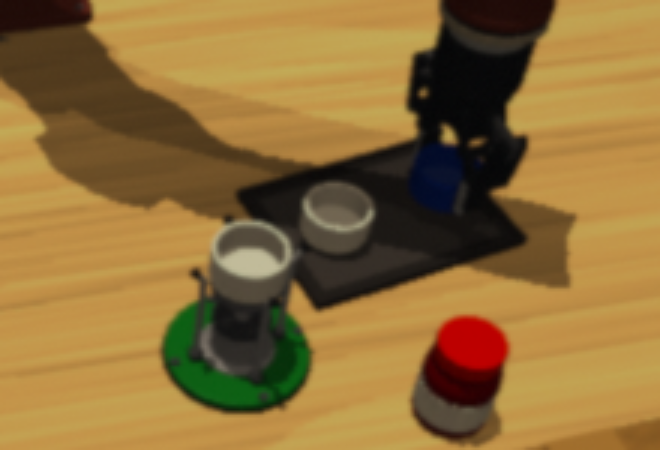

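Call:
drive_tool:
  motion: [-0.3,-0.1,-0.5,-0.1,0.3,0,1,0,0,-0.5,0,0,0,1,0,0,0,0,0,0,1,0,0,0,0,0,0,1]

```text
clock: 8.3
ee_pos: [0.445, 0.3581, 0.013]
eef_rot: [2.368, 1.57, 0.967]
ft_force: [0.1, -0.7, -2.0]
width: 0.702
```

Call:
drive_tool:
  motion: [0,0,-0.2,0,0,0,1,0,0,0,0,0,0,1]

```text
clock: 8.47
ee_pos: [0.445, 0.358, 0.0109]
eef_rot: [2.372, 1.57, 0.971]
ft_force: [0.5, 0.3, -2.1]
width: 0.701
```

Call:
drive_tool:
  motion: [0,0,-0.2,0,0,0,1,0,0,0,0,0,0,1]

```text
clock: 8.63
ee_pos: [0.4453, 0.3587, 0.0099]
eef_rot: [2.116, 1.568, 0.716]
ft_force: [0.4, -0.9, -1.6]
width: 0.701
```

Call:
drive_tool:
  motion: [0,0,-0.2,0,0,0,1,0,0,0,0,0,0,1]

```text
clock: 8.8
ee_pos: [0.4458, 0.3591, 0.0101]
eef_rot: [1.725, 1.567, 0.324]
ft_force: [0.4, -0.6, -2.9]
width: 0.702
```

Call:
drive_tool:
  motion: [0,0,-0.15,0,0,0,1,0,0,0,0,0,0,1]

```text
clock: 8.97
ee_pos: [0.4462, 0.3596, 0.0099]
eef_rot: [1.688, 1.566, 0.287]
ft_force: [0.5, 0.7, -1.5]
width: 0.703
```

```bash
cat >> h.py <<'E'
def dish(name,cams=("top","scene"),save=None):
    for n in cams:
        p,d=arm.camera(n);P=pts(n,d)
        if save: cv2.imwrite(f"pics/{save}_{n}.png",p[:,:,::-1])
        for r in arm.masks_of(n,name):
            if r["p"]<.3: continue
            q=P[r["mask"]&(d>0)]
            if len(q)<10: continue
            zt=np.percentile(q[:,2],95); s=q[q[:,2]>zt-.006]
            c,rad=circ(s[:,:2]); print(n,name,round(r["p"],2),"zt %.3f"%zt,"c",np.round(c,4),"r %.3f"%rad,"mid",np.round((s.min(0)+s.max(0))/2,4)[:2],"ext",np.round(np.ptp(s,axis=0),3))
E
python3 - <<'E'
from h import *
dish("blue_dish"); dish("white_dish_a"); st()
E
```

```text
top blue_dish 0.71 zt 0.041 c [0.4496 0.3519] r 0.022 mid [0.455  0.3394] ext [0.034 0.022 0.009]
top blue_dish 0.59 zt 0.040 c [0.4654 0.2524] r 0.028 mid [0.4656 0.2529] ext [0.059 0.058 0.01 ]
scene blue_dish 0.59 zt 0.041 c [0.4469 0.3574] r 0.028 mid [0.4462 0.3506] ext [0.058 0.045 0.043]
top white_dish_a 0.86 zt 0.125 c [0.5748 0.1312] r 0.028 mid [0.5753 0.131 ] ext [0.058 0.058 0.009]
top white_dish_a 0.68 zt 0.041 c [0.4652 0.2525] r 0.028 mid [0.4644 0.2523] ext [0.057 0.057 0.01 ]
top white_dish_a 0.49 zt 0.087 c [ 0.6513 -0.2944] r 0.019 mid [ 0.6507 -0.2941] ext [0.051 0.052 0.009]
scene white_dish_a 0.64 zt 0.124 c [0.5755 0.1304] r 0.028 mid [0.5765 0.1303] ext [0.058 0.059 0.009]
scene white_dish_a 0.59 zt 0.041 c [0.4652 0.2517] r 0.028 mid [0.4658 0.2512] ext [0.059 0.057 0.009]
t 9.37 pos [44.63 35.97  0.97] x [ 0.005  0.002 -1.   ] jaw deg 9.74 F [-1.03 -0.89  5.57] w 0.701 q [-0.16  0.5  -0.73  1.85  0.41  0.94 -0.9 ]
```

Call:
drive_tool:
  motion: [0,0,0,0,0,0,0.2,0,0,0,0,0,0,-0.6,0,0,0,0,0,0,-1,0,0,0,0,0,0,-1,0,0,0,0,0,0,-1,0,0,1,0,0,0,-1,0,0,3,0,0,0,-1,0,0,4,0,0,0,-1,0,0,4,0,0,0,-1,0,0,4,0,0,0,-1,0,0,1,0,0,0,-1,0,0,0,0,0,0,-1]

```text
clock: 10.37
ee_pos: [0.4422, 0.3577, 0.1873]
eef_rot: [-1.751, 1.57, 3.133]
ft_force: [-0.1, -0.2, -1.1]
width: 0.997
```

Run:
```python
from h import *
go(.575,.131,.20,50.8)
dish("blue_dish")
```

```text
t 10.37 pos [44.22 35.77 18.73] x [-0.001  0.    -1.   ] jaw deg 9.87 F [-0.08 -0.23 -1.05] w 0.997 q [-0.06  0.3  -0.82  1.69  0.23  1.25 -0.76]
d cm [ 13.28 -22.67   1.27] rotvec [ 2.000e-02 -6.000e-02  4.093e+01]
top blue_dish 0.61 zt 0.040 c [0.4471 0.3585] r 0.028 mid [0.4464 0.3586] ext [0.057 0.059 0.009]
scene blue_dish 0.64 zt 0.041 c [0.4467 0.358 ] r 0.028 mid [0.4459 0.3587] ext [0.062 0.06  0.008]
```

Call:
drive_tool:
  motion: [1.66,-2.83,0.1,0,0,5.1,-1,1.66,-2.83,0.1,0,0,5.1,-1,1.66,-2.83,0.1,0,0,5.1,-1,1.66,-2.83,0.1,0,0,5.1,-1,1.66,-2.83,0.1,0,0,5.1,-1,1.66,-2.83,0.1,0,0,5.1,-1,1.66,-2.83,0.1,0,0,5.1,-1,1.66,-2.83,0.1,0,0,5.1,-1,0,0,0,0,0,0,-1,0,0,0,0,0,0,-1]

```text
clock: 11.4
ee_pos: [0.5663, 0.1156, 0.1703]
eef_rot: [-1.938, 1.533, -2.581]
ft_force: [0.0, 1.5, -0.5]
width: 1.003
```

Run:
```python
from h import *
go(.575,.131,.094,50.8)
```

```text
t 11.40 pos [56.63 11.56 17.03] x [-0.032 -0.02  -0.999] jaw deg 53.13 F [ 0.    1.5  -0.46] w 1.003 q [ 0.38  0.36 -0.81  1.66  0.28  1.28  0.43]
d cm [ 0.87  1.54 -7.63] rotvec [ 1.11 -1.85 -2.31]
```

Call:
drive_tool:
  motion: [0.87,1.5,0,1.1,-1.8,-2.3,-1,0,0,0,0,0,0,-1,0,0,0,0,0,0,-1]

```text
clock: 11.65
ee_pos: [0.5729, 0.1292, 0.1652]
eef_rot: [-2.351, 1.562, -3.039]
ft_force: [-0.5, -0.1, 0.5]
width: 0.999
```

Run:
```python
from h import *
go(.575,.131,.094,50.8)
p,d=arm.camera("wrist");cv2.imwrite("pics/w6.png",p[:,:,::-1])
```

```text
t 11.65 pos [57.29 12.92 16.52] x [-0.009 -0.001 -1.   ] jaw deg 50.58 F [-0.46 -0.11  0.48] w 0.999 q [ 0.36  0.36 -0.81  1.67  0.27  1.24  0.38]
d cm [ 0.21  0.18 -7.12] rotvec [ 0.05 -0.5   0.22]
```

View pics/w6.png

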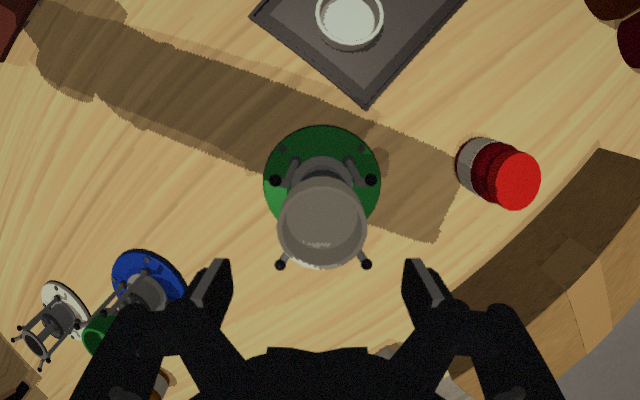

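Call:
drive_tool:
  motion: [0.2,0.15,-1.5,0,-0.5,0.2,-1,0,0,-1.5,0,0,0,-1,0,0,-1.5,0,0,0,-1,0,0,-1.5,0,0,0,-1,0,0,0,0,0,0,-1,0,0,0,0,0,0,-1]

```text
clock: 12.2
ee_pos: [0.5711, 0.1328, 0.1006]
eef_rot: [-1.909, 1.564, -2.584]
ft_force: [-0.3, -0.0, 1.4]
width: 0.998
```

Run:
```python
from h import *
go(.575,.131,.094,50.8)
```

```text
t 12.20 pos [57.11 13.28 10.06] x [-0.006 -0.004 -1.   ] jaw deg 51.30 F [-0.32 -0.01  1.4 ] w 0.998 q [ 0.33  0.43 -0.79  1.74  0.33  1.12  0.34]
d cm [ 0.39 -0.18 -0.66] rotvec [ 0.2  -0.32 -0.5 ]
```

Call:
drive_tool:
  motion: [0.4,-0.2,-0.6,0.2,-0.3,-0.5,-1,0,0,0,0,0,0,-1,0,0,0,0,0,0,-1]

```text
clock: 12.45
ee_pos: [0.5755, 0.131, 0.0951]
eef_rot: [1.393, 1.57, 0.709]
ft_force: [0.3, -0.1, 0.5]
width: 1.004
```

Call:
drive_tool:
  motion: [0,0,0,0,0,0,-0.5,0,0,0,0,0,0,0,0,0,0,0,0,0,0.3,0,0,0,0,0,0,1,0,0,0,0,0,0,1,0,0,0,0,0,0,1,0,0,0,0,0,0,1,0,0,0,0,0,0,1]

```text
clock: 13.12
ee_pos: [0.5762, 0.1308, 0.0971]
eef_rot: [0.62, 1.568, -0.064]
ft_force: [-1.1, 0.3, 0.2]
width: 0.699
```

Run:
```python
from h import *
go(.575,.131,.094,50.8)
p,d=arm.camera("wrist");cv2.imwrite("pics/w7.png",p[:,:,::-1])
dish("white_dish_a",["top","scene"])
```

```text
t 13.12 pos [57.62 13.08  9.71] x [ 0.002 -0.    -1.   ] jaw deg 50.79 F [-1.12  0.27  0.24] w 0.699 q [ 0.33  0.43 -0.78  1.74  0.34  1.11  0.33]
d cm [-0.12  0.02 -0.31] rotvec [0.01 0.14 0.01]
top white_dish_a 0.59 zt 0.041 c [0.4653 0.2524] r 0.028 mid [0.4655 0.2522] ext [0.059 0.058 0.009]
scene white_dish_a 0.75 zt 0.125 c [0.5752 0.1304] r 0.027 mid [0.5754 0.1288] ext [0.059 0.056 0.008]
scene white_dish_a 0.5 zt 0.041 c [0.465  0.2517] r 0.028 mid [0.4659 0.2513] ext [0.059 0.056 0.007]
```

View pics/w7.png

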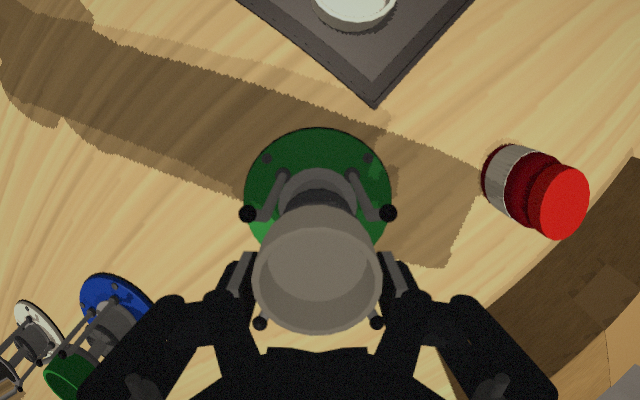

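Call:
drive_tool:
  motion: [0,0,0.7,0,0,0,1,0,0,1.5,0,0,0,1,0,0,2.5,0,0,0,1,0,0,2.5,0,0,0,1,0,0,2.5,0,0,0,1,0,0,2,0,0,0,1,0,0,0,0,0,0,1]

```text
clock: 13.95
ee_pos: [0.5737, 0.1309, 0.2192]
eef_rot: [-2.664, 1.568, 2.936]
ft_force: [0.3, 0.2, -1.8]
width: 0.697
```

Call:
drive_tool:
  motion: [0,-2,0.1,0,0,-3.8,1,0,-3.4,0.1,0,0,-3.8,1,-0.5,-3.4,0.1,0,0,-3.8,1,-0.5,-3.4,0.1,0,0,-3.8,1,-0.6,-3.4,0.1,0,0,-3.8,1,-0.7,-3.4,0.1,0,0,-3.8,1,-0.7,-3.4,0.1,0,0,-3.8,1,-0.8,-3.4,0.1,0,0,-3.8,1,-1,-3.4,0.1,0,0,-3.8,1,-1,-3.4,0.1,0,0,-3.8,1,-1.2,-3.4,0.1,0,0,-3.8,1,-1.3,-3.4,0.1,0,0,-3.8,1,-1.3,-3.4,0.1,0,0,-3.8,1,-1,-3,0.1,0,0,-3.8,1,0,0,0,0,0,0,1,0,0,0,0,0,0,1]

```text
clock: 15.28
ee_pos: [0.4522, -0.3428, 0.2307]
eef_rot: [2.958, 1.567, 1.307]
ft_force: [1.4, 1.0, -2.0]
width: 0.699
```

Run:
```python
from h import *
go(.4682,-.340,.17,-2.9)
```

```text
t 15.28 pos [ 45.22 -34.28  23.07] x [ 0.001  0.004 -1.   ] jaw deg -4.60 F [ 1.41  1.03 -1.98] w 0.699 q [ 0.95  0.2  -0.43  1.65  0.08  1.31  0.42]
d cm [ 1.6   0.28 -6.07] rotvec [-0.22  0.06  1.7 ]
```

Call:
drive_tool:
  motion: [1.6,0.3,-1,-0.2,0,1.7,1,0,0,-2.5,0,0,0,1,0,0,-2.5,0,0,0,1,0,0,-1.5,0,0,0,1,0,0,0,0,0,0,1,0,0,0,0,0,0,1]

```text
clock: 15.78
ee_pos: [0.4698, -0.3362, 0.1523]
eef_rot: [2.25, 1.569, 0.635]
ft_force: [-0.3, 0.3, -0.9]
width: 0.697
```

Run:
```python
from h import *
go(.4682,-.340,.13,-2.9)
p,d=arm.camera("wrist");cv2.imwrite("pics/w8.png",p[:,:,::-1])
dish("white_dish_a",save="v8")
```

```text
t 15.78 pos [ 46.98 -33.62  15.23] x [ 0.002  0.001 -1.   ] jaw deg -2.50 F [-0.3   0.34 -0.87] w 0.697 q [ 0.92  0.28 -0.44  1.73  0.13  1.17  0.4 ]
d cm [-0.16 -0.38 -2.23] rotvec [-0.06  0.09 -0.4 ]
top white_dish_a 0.94 zt 0.180 c [ 0.4707 -0.3323] r 0.027 mid [ 0.4705 -0.3204] ext [0.056 0.034 0.05 ]
top white_dish_a 0.91 zt 0.041 c [0.4654 0.2521] r 0.028 mid [0.4655 0.2508] ext [0.059 0.056 0.009]
scene white_dish_a 0.82 zt 0.181 c [ 0.4714 -0.3348] r 0.027 mid [ 0.4709 -0.32  ] ext [0.061 0.027 0.047]
scene white_dish_a 0.58 zt 0.041 c [0.4652 0.2516] r 0.028 mid [0.4653 0.2513] ext [0.06  0.06  0.009]
```

View pics/w8.png

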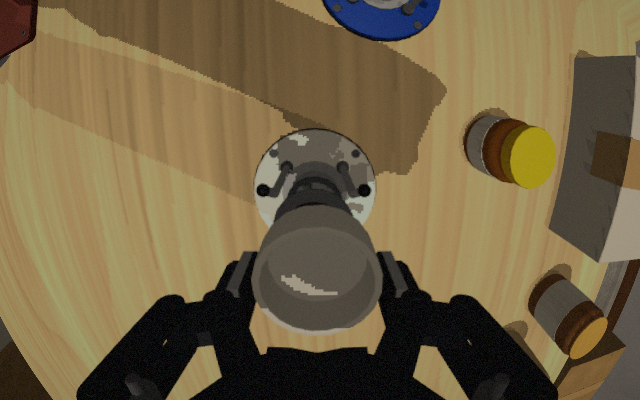

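```bash
cat >> h.py <<'E'
def wpts(d,m):
    K=np.array(m["K"]);T=np.linalg.inv(np.array(m["extrinsics"]))
    v,u=np.mgrid[0:400,0:640]; x=u-K[0,2];y=v-K[1,2]; r=np.hypot(x,y)+1e-9; th=r/K[0,0]
    t=np.tan(np.minimum(th,1.45)); c=np.stack([x/r*t*d,y/r*t*d,d],-1)
    return c@T[:3,:3].T+T[:3,3], th
def wdish(name):
    m=arm.camera_model("wrist");s=arm.read_state();p,d=arm.camera("wrist");P,th=wpts(d,m);e=np.array(s["ee_pos"])
    for r in arm.masks_of("wrist",name):
        if r["p"]<.3: continue
        ok=r["mask"]&(d>0)&(th<1.4);q=P[ok]
        if len(q)<50: continue
        zt=np.percentile(q[:,2],97); t=q[q[:,2]>zt-.004]
        c,rad=circ(t[:,:2]); print("w",name,round(r["p"],2),"zt %.4f"%zt,"c",np.round(c,4),"r %.4f"%rad,"rel tcp mm",np.round((np.r_[c,zt]-e)*1000,1),len(t), "minmax rel",np.round((t.min(0)-e)*1000,1),np.round((t.max(0)-e)*1000,1))
    return p,d,P
E
python3 - <<'E'
from h import *
print(arm.camera_model("wrist")["K"])
p,d,P=wdish("white_dish_a")
c=np.array([.4682,-.340]);q=P-np.r_[c,0];r=np.hypot(q[...,0],q[...,1]); f=(d>0)
F=f&(abs(q[...,2]-.01)<.005)&(r<.075)
h=cv2.convexHull((P[F][:,:2]*1000).astype(np.float32))[:,0]/1000
print("foot",circ(h),F.sum())
s=P[f&(r>.031)&(r<.05)&(q[...,2]>.02)&(q[...,2]<.118)]
a=np.degrees(np.arctan2(s[:,1]-c[1],s[:,0]-c[0]))
for k in [45,135,-45,-135]:
    g=abs((a-k+3+180)%360-180)<20; 
    for lo,hi in [(.03,.09),(.105,.118)]:
        b=g&(s[:,2]>lo)&(s[:,2]<hi)
        if b.sum()>3: print(k,lo,b.sum(),np.round((np.median(s[b][:,:2],axis=0)-c)*1000,1))
E
```

```text
[[309.70691629   0.         316.80058755]
 [  0.         309.70691629 201.91947492]
 [  0.           0.           1.        ]]
w white_dish_a 0.93 zt 0.1821 c [ 0.4719 -0.3353] r 0.0276 rel tcp mm [ 1.7  2.4 28.1] 3581 minmax rel [-28.6 -28.3  24.1] [31.6 31.8 29.2]
foot (array([ 0.46915259, -0.33999493]), np.float64(0.05949865433857684)) 5623
45 0.03 141 [26.9 26.6]
45 0.105 187 [32.1 29.5]
135 0.03 141 [-22.  29.]
135 0.105 193 [-27.1  32.2]
```

Call:
drive_tool:
  motion: [-0.15,-0.48,0,0,0.1,-0.4,1,0,0,0,0,0,0,1,0,0,0,0,0,0,1]

```text
clock: 16.38
ee_pos: [0.4687, -0.3437, 0.1551]
eef_rot: [0.92, 1.567, -0.704]
ft_force: [1.0, -0.4, -1.7]
width: 0.698
```

Run:
```python
from h import *
go(.468,-.341,.13,-2.9)
```

```text
t 16.38 pos [ 46.87 -34.37  15.51] x [ 0.003 -0.003 -1.   ] jaw deg -3.09 F [ 1.04 -0.37 -1.66] w 0.698 q [ 0.93  0.28 -0.44  1.72  0.13  1.17  0.4 ]
d cm [-0.07  0.27 -2.51] rotvec [0.15 0.18 0.19]
```

Call:
drive_tool:
  motion: [-0.05,0.2,-0.6,0.1,0.2,0.1,1,0,0,-0.6,0,0,0,1,0,0,-0.3,0,0,0,1,0,0,0,0,0,0,1]

```text
clock: 16.72
ee_pos: [0.468, -0.3418, 0.1386]
eef_rot: [-0.533, 1.57, -2.156]
ft_force: [-0.4, 0.1, -2.8]
width: 0.696
```

Run:
```python
from h import *
go(.468,-.341,.12,-2.9)
```

```text
t 16.72 pos [ 46.8  -34.18  13.86] x [-0.001 -0.001 -1.   ] jaw deg -3.01 F [-0.4   0.06 -2.77] w 0.696 q [ 0.92  0.29 -0.44  1.74  0.14  1.14  0.39]
d cm [ 0.    0.08 -1.86] rotvec [ 0.05 -0.03  0.11]
```

Call:
drive_tool:
  motion: [0,0.05,-0.5,0,0,0,1,0,0,-0.5,0,0,0,1,0,0,-0.4,0,0,0,1,0,0,-0.4,0,0,0,1,0,0,-0.4,0,0,0,1,0,0,0,0,0,0,1]

```text
clock: 17.22
ee_pos: [0.4676, -0.3407, 0.1132]
eef_rot: [-1.635, 1.569, 3.026]
ft_force: [-0.4, -0.6, -2.1]
width: 0.696
```

Run:
```python
from h import *
go(.468,-.341,.0965,-2.9)
p,d,P=wdish("white_dish_a");cv2.imwrite("pics/w9.png",p[:,:,::-1])
```

```text
t 17.22 pos [ 46.76 -34.07  11.32] x [-0.002  0.    -1.   ] jaw deg -2.99 F [-0.44 -0.65 -2.09] w 0.696 q [ 0.92  0.32 -0.43  1.76  0.15  1.1   0.38]
d cm [ 0.04 -0.03 -1.67] rotvec [-0.01 -0.1   0.09]
w white_dish_a 0.9 zt 0.1413 c [ 0.4695 -0.3382] r 0.0275 rel tcp mm [ 1.9  2.5 28.1] 3455 minmax rel [-27.4 -28.2  24.1] [31.1 31.6 29.6]
```

View pics/w9.png

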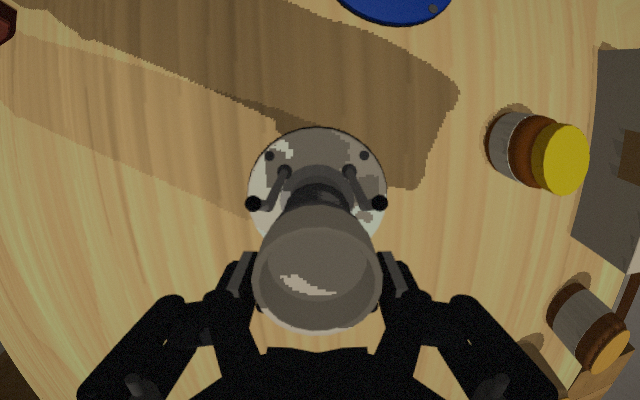

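Call:
drive_tool:
  motion: [0.03,0,-0.4,0,0,0,1,0,0,-0.4,0,0,0,1,0,0,-0.3,0,0,0,1,0,0,0,0,0,0,1]

```text
clock: 17.65
ee_pos: [0.4689, -0.3413, 0.1031]
eef_rot: [0.344, 1.569, -1.279]
ft_force: [-0.3, 1.2, -0.6]
width: 0.698
```

Call:
drive_tool:
  motion: [0,0,-0.3,0,0,0,1,0,0,-0.2,0,0,0,1,0,0,0,0,0,0,1,0,0,0,0,0,0,1]

```text
clock: 17.98
ee_pos: [0.4692, -0.3415, 0.0979]
eef_rot: [0.517, 1.569, -1.106]
ft_force: [-1.4, 0.1, -0.8]
width: 0.698
```

Run:
```python
from h import *
go(.468,-.341,.0965,-2.9)
dish("white_dish_a",["scene"])
```

```text
t 17.98 pos [ 46.92 -34.15   9.79] x [ 0.001 -0.002 -1.   ] jaw deg -2.99 F [-1.41  0.06 -0.78] w 0.698 q [ 0.91  0.33 -0.43  1.78  0.16  1.06  0.37]
d cm [-0.12  0.05 -0.14] rotvec [0.11 0.06 0.09]
scene white_dish_a 0.8 zt 0.041 c [0.4653 0.2519] r 0.028 mid [0.4653 0.2526] ext [0.058 0.06  0.008]
scene white_dish_a 0.67 zt 0.126 c [ 0.4706 -0.3395] r 0.027 mid [ 0.4709 -0.324 ] ext [0.058 0.026 0.047]
scene white_dish_a 0.47 zt 0.102 c [0.5763 0.1287] r 0.025 mid [0.5771 0.128 ] ext [0.092 0.087 0.022]
```

Call:
drive_tool:
  motion: [-0.07,0,-0.1,0,0,0,1,0,0,0,0,0,0,1,0,0,0,0,0,0,0.3,0,0,0,0,0,0,-0.3,0,0,0,0,0,0,-0.6,0,0,0,0,0,0,-1,0,0,0,0,0,0,-1,0,0,0,0,0,0,-1,0,0,0,0,0,0,-1]

```text
clock: 18.83
ee_pos: [0.469, -0.3418, 0.0977]
eef_rot: [0.732, 1.567, -0.891]
ft_force: [-0.4, 0.4, -0.3]
width: 1.002
```

Run:
```python
from h import *
go(.468,-.341,.0965,-2.9)
p,d,P=wdish("white_dish_a");cv2.imwrite("pics/w10.png",p[:,:,::-1])
```

```text
t 18.83 pos [ 46.9  -34.18   9.77] x [ 0.002 -0.003 -1.   ] jaw deg -2.99 F [-0.38  0.44 -0.33] w 1.002 q [ 0.91  0.33 -0.43  1.78  0.16  1.06  0.38]
d cm [-0.1   0.08 -0.12] rotvec [0.17 0.14 0.09]
w white_dish_a 0.74 zt 0.1248 c [ 0.4707 -0.339 ] r 0.0276 rel tcp mm [ 1.7  2.8 27.2] 3489 minmax rel [-27.8 -28.1  23.2] [31.4 32.2 28.5]
```

View pics/w10.png

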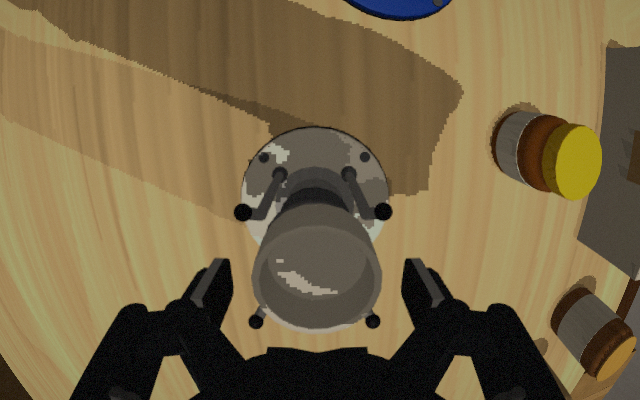

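Call:
drive_tool:
  motion: [0,0,0.7,0,0,0,-1,0,0,2,0,0,0,-1,0,0,3,0,0,0,-1,0,0,3,0,0,0,-1,0,0,1,0,0,0,-1,1,2.9,0,0,0,-1.2,-1,1,2.9,0,0,0,-1.2,-1,1,2.9,0,0,0,-1.2,-1,1,2.9,0,0,0,-1.2,-1,1,2.9,0,0,0,-1.2,-1,1,2.9,0,0,0,-1.2,-1,1,2.9,0,0,0,-1,-1,0,0,0,0,0,0,-1,0,0,0,0,0,0,-1]

```text
clock: 20.1
ee_pos: [0.5385, -0.1302, 0.2043]
eef_rot: [1.038, 1.564, -0.74]
ft_force: [-0.4, -1.0, 0.8]
width: 0.999
```

Run:
```python
from h import *
go(.5415,-.136,.16,-11.2)
dish("white_dish",["scene"]); dish("green_dish",["scene","top"])
```

```text
t 20.10 pos [ 53.85 -13.02  20.43] x [ 0.005 -0.005 -1.   ] jaw deg -11.87 F [-0.41 -1.01  0.83] w 0.999 q [ 0.66  0.2  -0.57  1.72  0.12  1.25 -0.14]
d cm [ 0.3  -0.58 -4.43] rotvec [0.27 0.3  0.67]
scene white_dish 0.89 zt 0.041 c [0.4651 0.2519] r 0.028 mid [0.4655 0.2518] ext [0.06  0.058 0.009]
scene white_dish 0.74 zt 0.124 c [ 0.4699 -0.3401] r 0.028 mid [ 0.4702 -0.3394] ext [0.063 0.059 0.008]
scene green_dish 0.84 zt 0.126 c [ 0.5421 -0.1367] r 0.028 mid [ 0.5424 -0.1368] ext [0.059 0.058 0.009]
scene green_dish 0.73 zt 0.087 c [0.6644 0.2778] r 0.019 mid [0.6645 0.2778] ext [0.054 0.053 0.009]
top green_dish 0.67 zt 0.127 c [ 0.5359 -0.1254] r 0.024 mid [ 0.5329 -0.1132] ext [0.072 0.027 0.221]
```

Call:
drive_tool:
  motion: [0.3,-0.55,-1,0.3,0.3,0.6,-1,0,0,-2,0,0,0,-1,0,0,-2,0,0,0,-1,0,0,0,0,0,0,-1,0,0,0,0,0,0,-1]

```text
clock: 20.82
ee_pos: [0.5407, -0.1446, 0.1508]
eef_rot: [-1.481, 1.57, 3.026]
ft_force: [-0.5, -0.2, 0.4]
width: 1.003
```

Run:
```python
from h import *
go(.542,-.1362,.0965,-11.2)
```

```text
t 20.82 pos [ 54.07 -14.46  15.08] x [-0.001  0.    -1.   ] jaw deg -11.76 F [-0.5  -0.18  0.4 ] w 1.003 q [ 0.66  0.26 -0.56  1.77  0.15  1.16 -0.14]
d cm [ 0.13  0.84 -5.43] rotvec [-0.01 -0.06  0.56]
```

Call:
drive_tool:
  motion: [0.1,0.8,-1,0,0,0.5,-1,0,0,-1,0,0,0,-1,0,0,0,0,0,0,-1,0,0,0,0,0,0,-1]

```text
clock: 21.15
ee_pos: [0.5424, -0.137, 0.1301]
eef_rot: [-1.756, 1.571, 2.76]
ft_force: [-0.8, 0.2, 0.4]
width: 1.004
```

Run:
```python
from h import *
go(.542,-.1362,.0965,-11.2)
```

```text
t 21.15 pos [ 54.24 -13.7   13.01] x [-0.  0. -1.] jaw deg -11.27 F [-0.81  0.24  0.4 ] w 1.004 q [ 0.65  0.28 -0.56  1.79  0.16  1.12 -0.16]
d cm [-0.04  0.08 -3.36] rotvec [-0.   -0.01  0.07]
```

Call:
drive_tool:
  motion: [0,0.05,-1,0,0,0,-1,0,0,-1,0,0,0,-1,0,0,-1,0,0,0,-1,0,0,0,0,0,0,-1,0,0,0,0,0,0,-1]

```text
clock: 21.57
ee_pos: [0.5428, -0.1363, 0.0977]
eef_rot: [1.35, 1.569, -0.417]
ft_force: [-1.4, 0.1, 0.9]
width: 0.999
```

Run:
```python
from h import *
go(.542,-.1362,.0965,-11.2)
```

```text
t 21.57 pos [ 54.28 -13.63   9.77] x [ 0.001 -0.001 -1.   ] jaw deg -11.23 F [-1.36  0.07  0.93] w 0.999 q [ 0.64  0.31 -0.55  1.82  0.19  1.06 -0.18]
d cm [-0.08  0.01 -0.12] rotvec [0.03 0.07 0.03]
```

Call:
drive_tool:
  motion: [-0.05,0,-0.1,0,0,0,-0.5,0,0,0,0,0,0,0,0,0,0,0,0,0,0.3,0,0,0,0,0,0,1,0,0,0,0,0,0,1,0,0,0,0,0,0,1,0,0,0,0,0,0,1,0,0,0,0,0,0,1]

```text
clock: 22.23
ee_pos: [0.5422, -0.1363, 0.0974]
eef_rot: [1.187, 1.57, -0.58]
ft_force: [-0.7, -0.5, 0.3]
width: 0.7
```

Run:
```python
from h import *
go(.542,-.1362,.0965,-11.2)
p,d,P=wdish("green_dish");cv2.imwrite("pics/w11.png",p[:,:,::-1])
dish("green_dish",["scene"])
```

```text
t 22.23 pos [ 54.22 -13.63   9.74] x [ 0.001 -0.001 -1.   ] jaw deg -11.23 F [-0.69 -0.47  0.27] w 0.700 q [ 0.64  0.31 -0.55  1.82  0.19  1.06 -0.18]
d cm [-0.02  0.01 -0.09] rotvec [0.04 0.06 0.03]
scene green_dish 0.82 zt 0.146 c [ 0.5649 -0.162 ] r 0.035 mid [ 0.5848 -0.1422] ext [0.033 0.034 0.026]
```

View pics/w11.png

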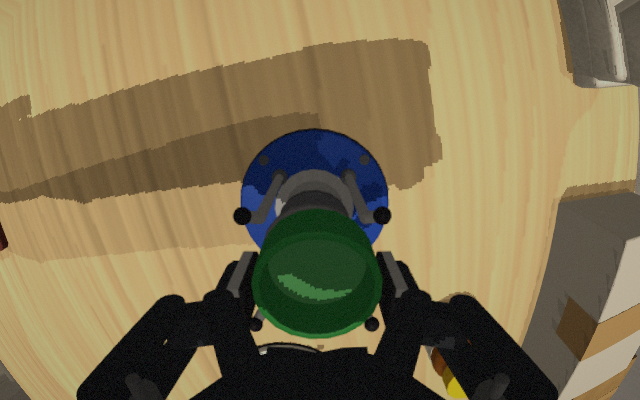

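Call:
drive_tool:
  motion: [0,0,0.7,0,0,0,1,0,0,1.5,0,0,0,1,0,0,2.5,0,0,0,1,0,0,2.5,0,0,0,1,0,0,2.5,0,0,0,1,0,0,1.5,0,0,0,1,0.4,3,0,0,0,-3.5,1,0.4,3.3,0,0,0,-3.5,1,0.4,3.3,0,0,0,-3.5,1,0.4,3.3,0,0,0,-3.5,1,0.4,3.3,0,0,0,-3.5,1,0.4,3.3,0,0,0,-3.5,1,0.4,3.3,0,0,0,-3.5,1,0.4,3,0,0,0,-3.5,1,0,0,0,0,0,0,1,0,0,0,0,0,0,1,0,0,0,0,0,0,1]

```text
clock: 23.85
ee_pos: [0.5719, 0.1323, 0.2225]
eef_rot: [2.326, 1.565, 0.042]
ft_force: [1.0, 0.5, -1.0]
width: 0.698
```

Run:
```python
from h import *
go(.5757,.1315,.16,-39.2)
```

```text
t 23.85 pos [57.19 13.23 22.25] x [ 0.006  0.    -1.   ] jaw deg -40.86 F [ 1.02  0.52 -0.97] w 0.698 q [ 0.25  0.27 -0.67  1.61  0.18  1.31 -1.15]
d cm [ 0.38 -0.08 -6.25] rotvec [-0.02  0.35  1.66]
```

Call:
drive_tool:
  motion: [0.4,-0.1,-1,0,0.3,1.6,1,0,0,-2.5,0,0,0,1,0,0,-2.2,0,0,0,1,0,0,0,0,0,0,1,0,0,0,0,0,0,1]

```text
clock: 24.27
ee_pos: [0.5775, 0.1256, 0.1663]
eef_rot: [1.916, 1.566, -0.342]
ft_force: [0.7, -0.1, -0.9]
width: 0.7
```

Run:
```python
from h import *
go(.5757,.1315,.13,-39.2)
p,d,P=wdish("white_dish");cv2.imwrite("pics/w12.png",p[:,:,::-1])
dish("green_dish",["scene"])
```

```text
t 24.27 pos [57.75 12.56 16.63] x [ 0.004 -0.002 -1.   ] jaw deg -39.38 F [ 0.69 -0.15 -0.9 ] w 0.700 q [ 0.25  0.33 -0.66  1.67  0.21  1.21 -1.14]
d cm [-0.18  0.59 -3.63] rotvec [0.09 0.24 0.18]
w white_dish 0.88 zt 0.0409 c [0.4673 0.2525] r 0.0277 rel tcp mm [-110.3  126.9 -125.4] 685 minmax rel [-141.7   97.6 -129.3] [ -80.9  157.1 -123.9]
w white_dish 0.73 zt 0.0864 c [0.6573 0.2697] r 0.0129 rel tcp mm [ 79.7 144.1 -79.9] 687 minmax rel [ 61.8 127.1 -83.9] [ 95.3 157.1 -78.2]
scene green_dish 0.77 zt 0.195 c [0.5791 0.1241] r 0.027 mid [0.5854 0.1337] ext [0.046 0.037 0.007]
```

View pics/w12.png

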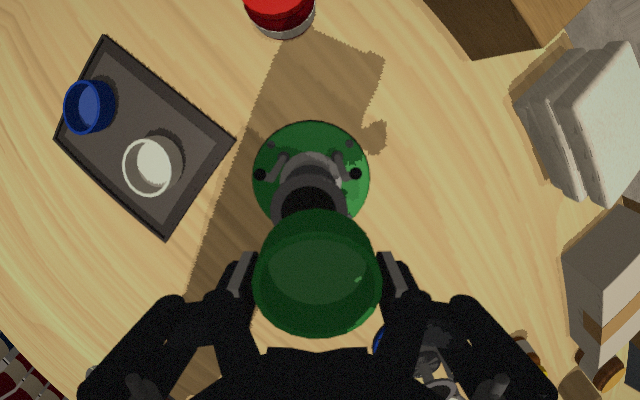

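Call:
drive_tool:
  motion: [-0.18,0.55,-0.8,0,0.2,0.1,1,0,0,-1,0,0,0,1,0,0,0,0,0,0,1,0,0,0,0,0,0,1]

```text
clock: 24.8
ee_pos: [0.5774, 0.1335, 0.1505]
eef_rot: [2.232, 1.564, -0.023]
ft_force: [0.4, -0.0, -1.6]
width: 0.698
```

Run:
```python
from h import *
go(.5757,.1315,.12,-39.2)
```

```text
t 24.80 pos [57.74 13.35 15.05] x [ 0.007 -0.    -1.   ] jaw deg -39.22 F [ 0.36 -0.01 -1.59] w 0.698 q [ 0.24  0.34 -0.66  1.69  0.23  1.18 -1.16]
d cm [-0.17 -0.2  -3.05] rotvec [0.01 0.4  0.02]
```

Call:
drive_tool:
  motion: [-0.15,-0.18,-0.6,0,0.4,0,1,0,0,-0.6,0,0,0,1,0,0,-0.5,0,0,0,1,0,0,0,0,0,0,1,0,0,0,0,0,0,1]

```text
clock: 25.22
ee_pos: [0.5755, 0.1315, 0.1312]
eef_rot: [-0.669, 1.569, -2.924]
ft_force: [0.3, -0.4, -1.6]
width: 0.697
```

Run:
```python
from h import *
go(.5757,.1315,.12,-39.2)
p,d=arm.camera("wrist");cv2.imwrite("pics/w13.png",p[:,:,::-1])
```

```text
t 25.22 pos [57.55 13.15 13.12] x [-0.002 -0.    -1.   ] jaw deg -39.20 F [ 0.26 -0.44 -1.57] w 0.697 q [ 0.24  0.36 -0.65  1.71  0.24  1.15 -1.17]
d cm [ 0.02  0.   -1.12] rotvec [ 0.02 -0.09 -0.  ]
```

View pics/w13.png

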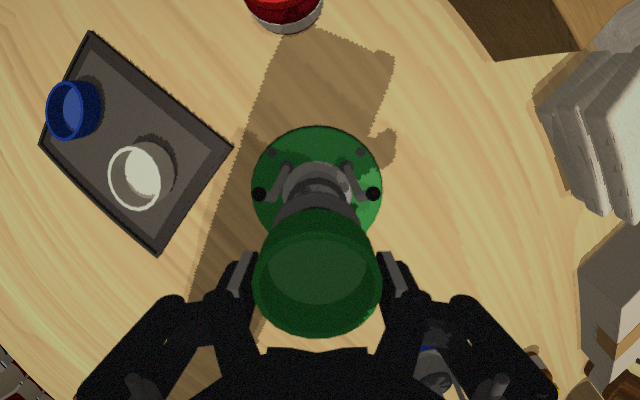

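Call:
drive_tool:
  motion: [0,0,-0.5,0,0,0,1,0,0,-0.4,0,0,0,1,0,0,-0.4,0,0,0,1,0,0,-0.4,0,0,0,1,0,0,-0.4,0,0,0,1,0,0,0,0,0,0,1]

```text
clock: 25.77
ee_pos: [0.5758, 0.1314, 0.1085]
eef_rot: [-0.504, 1.57, -2.759]
ft_force: [0.5, -1.0, -1.4]
width: 0.696
```

Run:
```python
from h import *
go(.5757,.1315,.0975,-39.2)
```

```text
t 25.77 pos [57.58 13.14 10.85] x [-0.001 -0.    -1.   ] jaw deg -39.21 F [ 0.54 -0.98 -1.36] w 0.696 q [ 0.23  0.38 -0.65  1.73  0.25  1.11 -1.18]
d cm [-0.01  0.01 -1.1 ] rotvec [ 0.02 -0.04  0.01]
```

Call:
drive_tool:
  motion: [0,0,-0.4,0,0,0,1,0,0,-0.4,0,0,0,1,0,0,-0.3,0,0,0,1,0,0,0,0,0,0,1,0,0,0,0,0,0,1]

```text
clock: 26.18
ee_pos: [0.5761, 0.1316, 0.0967]
eef_rot: [0.704, 1.571, -1.551]
ft_force: [-0.6, -0.3, 0.4]
width: 0.697
```

Run:
```python
from h import *
go(.5757,.1315,.0975,-39.2)
dish("green_dish",["scene"])
```

```text
t 26.18 pos [57.61 13.16  9.67] x [ 0. -0. -1.] jaw deg -39.21 F [-0.6  -0.32  0.42] w 0.697 q [ 0.22  0.4  -0.64  1.74  0.26  1.09 -1.19]
d cm [-0.04 -0.01  0.08] rotvec [0.01 0.   0.01]
scene green_dish 0.73 zt 0.125 c [0.5776 0.13  ] r 0.028 mid [0.5855 0.1391] ext [0.052 0.041 0.029]
```

Resting on the plate at rim 125 mm; release, lift.

Call:
drive_tool:
  motion: [0,0,0,0,0,0,0.3,0,0,0,0,0,0,-0.3,0,0,0,0,0,0,-0.6,0,0,0,0,0,0,-1,0,0,0,0,0,0,-1,0,0,0,0,0,0,-1,0,0,0,0,0,0,-1,0,0,1,0,0,0,-1,0,0,3,0,0,0,-1,0,0,3,0,0,0,-1,0,0,2,0,0,0,-1,0,0,0,0,0,0,-1]

```text
clock: 27.28
ee_pos: [0.5749, 0.1319, 0.1925]
eef_rot: [-1.156, 1.569, 2.873]
ft_force: [0.7, 0.1, 0.2]
width: 0.998
```

Run:
```python
from h import *
go(.4465,.3583,.19,9.9)
dish("green_dish",["scene"])
dish("blue_dish",["scene","top"])
```

```text
t 27.28 pos [57.49 13.19 19.25] x [-0.002  0.001 -1.   ] jaw deg -39.16 F [0.74 0.07 0.18] w 0.998 q [ 0.25  0.31 -0.67  1.64  0.2   1.27 -1.14]
d cm [-12.84  22.64  -0.25] rotvec [ 2.000e-02 -1.100e-01  4.906e+01]
scene green_dish 0.61 zt 0.126 c [0.5769 0.1304] r 0.028 mid [0.5769 0.1306] ext [0.059 0.059 0.009]
scene blue_dish 0.56 zt 0.041 c [0.4468 0.3576] r 0.028 mid [0.4474 0.3567] ext [0.061 0.058 0.009]
top blue_dish 0.91 zt 0.040 c [0.4472 0.3585] r 0.028 mid [0.4477 0.3587] ext [0.059 0.059 0.008]
top blue_dish 0.64 zt 0.125 c [ 0.4697 -0.3388] r 0.028 mid [ 0.4694 -0.3383] ext [0.058 0.06  0.008]
top blue_dish 0.4 zt 0.103 c [ 0.5379 -0.1342] r 0.023 mid [ 0.5382 -0.1309] ext [0.073 0.071 0.023]
```

Call:
drive_tool:
  motion: [-1.4,2.5,0,0,0,5.4,-1,-1.4,2.5,0,0,0,5.4,-1,-1.4,2.5,0,0,0,5.4,-1,-1.4,2.5,0,0,0,5.4,-1,-1.4,2.5,0,0,0,5.4,-1,-1.4,2.5,0,0,0,5.4,-1,-1.4,2.5,0,0,0,5.4,-1,-1.4,2.5,0,0,0,5.4,-1,-1.4,2.5,0,0,0,5.4,-1,0,0,0,0,0,0,-1,0,0,0,0,0,0,-1]

```text
clock: 28.5
ee_pos: [0.4345, 0.3587, 0.1752]
eef_rot: [-0.985, 1.546, -2.354]
ft_force: [1.4, -0.1, -1.2]
width: 1.002
```

Run:
```python
from h import *
go(.447,.3582,.10,9.9)
```

```text
t 28.50 pos [43.45 35.87 17.52] x [-0.018 -0.018 -1.   ] jaw deg 11.57 F [ 1.37 -0.06 -1.16] w 1.002 q [-0.01  0.35 -0.92  1.7   0.28  1.27 -0.79]
d cm [ 1.25 -0.05 -7.52] rotvec [ 0.99 -1.02 -1.68]
```

Call:
drive_tool:
  motion: [1.25,0,-2,1,-1,-1.7,-1,0,0,-2.5,0,0,0,-1,0,0,-2,0,0,0,-1,0,0,0,0,0,0,-1,0,0,0,0,0,0,-1]

```text
clock: 28.92
ee_pos: [0.4476, 0.3566, 0.1062]
eef_rot: [-1.495, 1.568, -2.899]
ft_force: [-0.5, 0.1, 0.7]
width: 1.0
```

Run:
```python
from h import *
go(.447,.3582,.012,9.9)
```

```text
t 28.92 pos [44.76 35.66 10.62] x [-0.002 -0.001 -1.   ] jaw deg 9.53 F [-0.46  0.1   0.72] w 1.000 q [-0.03  0.41 -0.88  1.77  0.35  1.13 -0.85]
d cm [-0.06  0.16 -9.42] rotvec [ 0.03 -0.13  0.37]
```

Call:
drive_tool:
  motion: [-0.05,0.1,-2,0,-0.1,0.3,-1,0,0,-2,0,0,0,-1,0,0,-2,0,0,0,-1,0,0,-2,0,0,0,-1,0,0,0,0,0,0,-1,0,0,0,0,0,0,-1]

```text
clock: 29.42
ee_pos: [0.452, 0.3566, 0.0298]
eef_rot: [1.704, 1.566, 0.297]
ft_force: [-0.1, 1.2, 0.1]
width: 0.999
```

Run:
```python
from h import *
go(.447,.3582,.012,9.9)
```

```text
t 29.42 pos [45.2  35.66  2.98] x [ 0.005  0.001 -1.   ] jaw deg 9.38 F [-0.15  1.2   0.13] w 0.999 q [-0.08  0.51 -0.82  1.83  0.44  1.   -0.92]
d cm [-0.5   0.16 -1.78] rotvec [-0.08  0.27  0.52]
```

Call:
drive_tool:
  motion: [-0.5,0.15,-0.6,-0.1,0.3,0.5,-1,0,0,-0.6,0,0,0,-1,0,0,-0.5,0,0,0,-1,0,0,0,0,0,0,-1,0,0,0,0,0,0,-1]

```text
clock: 29.83
ee_pos: [0.4491, 0.3598, 0.0166]
eef_rot: [1.954, 1.566, 0.555]
ft_force: [-0.1, 0.5, 0.2]
width: 1.0
```

Run:
```python
from h import *
go(.447,.3582,.012,9.9)
```

```text
t 29.83 pos [44.91 35.98  1.66] x [ 0.004  0.003 -1.   ] jaw deg 9.83 F [-0.09  0.45  0.15] w 1.000 q [-0.09  0.53 -0.82  1.84  0.46  0.97 -0.93]
d cm [-0.21 -0.16 -0.46] rotvec [-0.15  0.24  0.07]
```

Call:
drive_tool:
  motion: [-0.2,-0.15,-0.45,-0.1,0.2,0,-1,0,0,0,0,0,0,-1,0,0,0,0,0,0,-0.5,0,0,0,0,0,0,0,0,0,0,0,0,0,0.3,0,0,0,0,0,0,1,0,0,0,0,0,0,1,0,0,0,0,0,0,1,0,0,0,0,0,0,1,0,0,0,0,0,0,1]

```text
clock: 30.67
ee_pos: [0.4473, 0.3583, 0.0128]
eef_rot: [1.996, 1.569, 0.597]
ft_force: [-0.9, 0.8, 0.5]
width: 0.704
```

Run:
```python
from h import *
go(.447,.3582,.012,9.9)
p,d,P=wdish("blue_dish");cv2.imwrite("pics/w14.png",p[:,:,::-1])
dish("blue_dish",["scene"])
```

```text
t 30.67 pos [44.73 35.83  1.28] x [ 0.001  0.001 -1.   ] jaw deg 9.83 F [-0.93  0.75  0.48] w 0.704 q [-0.09  0.53 -0.81  1.84  0.46  0.97 -0.93]
d cm [-0.03 -0.01 -0.08] rotvec [-0.05  0.07  0.07]
w blue_dish 0.73 zt 0.0410 c [0.4485 0.3599] r 0.0276 rel tcp mm [ 1.2  1.6 28.2] 3509 minmax rel [-28.4 -29.3  24.2] [31.3 30.7 29.4]
scene blue_dish 0.75 zt 0.041 c [0.4475 0.3568] r 0.027 mid [0.4472 0.3506] ext [0.057 0.046 0.048]
```

View pics/w14.png

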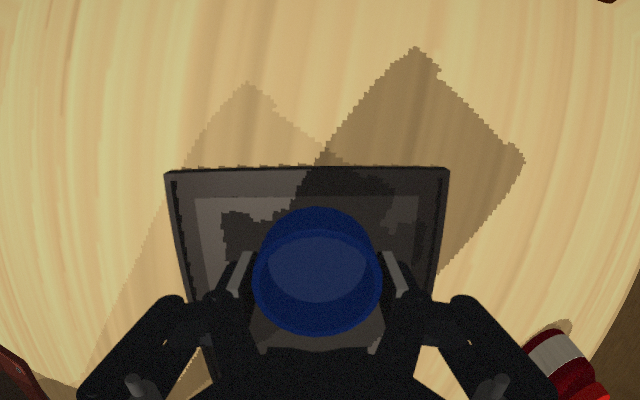

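Call:
drive_tool:
  motion: [0,0,0.7,0,0,0,1,0,0,2,0,0,0,1,0,0,3,0,0,0,1,0,0,3.5,0,0,0,1,0,0,3.5,0,0,0,1,0,0,3.5,0,0,0,1,0,0,3,0,0,0,1,0,0,1.5,0,0,0,1,0,0,0,0,0,0,1]

```text
clock: 31.62
ee_pos: [0.442, 0.3561, 0.2296]
eef_rot: [-1.366, 1.566, -2.762]
ft_force: [0.4, 0.3, -1.8]
width: 0.703
```

Call:
drive_tool:
  motion: [1,-2,0,0,0,-1.5,1,1,-3.4,0.1,0,0,-1.5,1,1,-3.4,0.1,0,0,-1.5,1,1,-3.4,0.1,0,0,-1.5,1,1,-3.4,0.1,0,0,-1.5,1,0.9,-3.4,0.1,0,0,-1.5,1,0.8,-3.4,0.1,0,0,-1.5,1,0.7,-3.4,0.1,0,0,-1.5,1,0.6,-3.4,0,0,0,-1.5,1,0.5,-3.4,0,0,0,-1.5,1,0.4,-3.4,0,0,0,-1.5,1,0.3,-3.4,0,0,0,-1.5,1,0.2,-3.4,0,0,0,-1.5,1,0,-3.4,0,0,0,-1.5,1,0,-3,0,0,0,-1,1,0,0,0,0,0,0,1,0,0,0,0,0,0,1]

```text
clock: 33.03
ee_pos: [0.5231, -0.1596, 0.223]
eef_rot: [-1.61, 1.551, 2.881]
ft_force: [0.2, 0.7, -1.5]
width: 0.697
```

Run:
```python
from h import *
go(.541,-.1362,.16,-11.2)
```

```text
t 33.03 pos [ 52.31 -15.96  22.3 ] x [-0.019  0.005 -1.   ] jaw deg -12.69 F [ 0.16  0.72 -1.47] w 0.697 q [ 0.72  0.19 -0.57  1.69  0.1   1.31 -0.09]
d cm [ 1.79  2.34 -6.3 ] rotvec [-0.28 -1.12  1.49]
```

Call:
drive_tool:
  motion: [1.8,2.3,-1,-0.3,-1.1,1.5,1,0,0,-2.5,0,0,0,1,0,0,-2.2,0,0,0,1,0,0,0,0,0,0,1,0,0,0,0,0,0,1]

```text
clock: 33.45
ee_pos: [0.5403, -0.1338, 0.1617]
eef_rot: [-1.681, 1.569, 2.838]
ft_force: [-0.2, -0.1, -1.4]
width: 0.698
```

Run:
```python
from h import *
go(.541,-.1362,.145,-11.2)
```

```text
t 33.45 pos [ 54.03 -13.38  16.17] x [-0.002  0.001 -1.   ] jaw deg -11.07 F [-0.16 -0.08 -1.38] w 0.698 q [ 0.68  0.25 -0.59  1.76  0.15  1.18 -0.15]
d cm [ 0.07 -0.24 -1.67] rotvec [-0.04 -0.12 -0.13]
```

Call:
drive_tool:
  motion: [0.07,-0.24,-0.8,0,-0.1,-0.1,1,0,0,-0.8,0,0,0,1,0,0,-0.8,0,0,0,1,0,0,0,0,0,0,1,0,0,0,0,0,0,1]

```text
clock: 33.87
ee_pos: [0.542, -0.1359, 0.1382]
eef_rot: [1.631, 1.569, -0.134]
ft_force: [-0.1, -0.1, -1.9]
width: 0.699
```

Run:
```python
from h import *
go(.541,-.1362,.12,-11.2)
p,d=arm.camera("wrist");cv2.imwrite("pics/w15.png",p[:,:,::-1])
dish("blue_dish",["scene"])
```

```text
t 33.87 pos [ 54.2  -13.59  13.82] x [ 0.002 -0.    -1.   ] jaw deg -11.13 F [-0.07 -0.08 -1.89] w 0.699 q [ 0.67  0.27 -0.59  1.78  0.16  1.13 -0.16]
d cm [-0.1  -0.03 -1.82] rotvec [ 0.02  0.12 -0.07]
scene blue_dish 0.75 zt 0.166 c [ 0.5436 -0.1339] r 0.027 mid [ 0.5455 -0.118 ] ext [0.053 0.024 0.007]
```

View pics/w15.png

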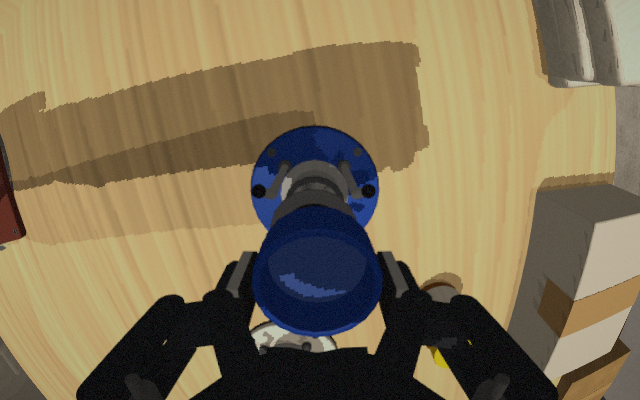

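Call:
drive_tool:
  motion: [-0.12,-0.03,-0.5,0,0.1,0,1,0,0,-0.5,0,0,0,1,0,0,-0.4,0,0,0,1,0,0,-0.4,0,0,0,1,0,0,-0.4,0,0,0,1,0,0,-0.3,0,0,0,1,0,0,0,0,0,0,1]

```text
clock: 34.6
ee_pos: [0.5411, -0.1365, 0.1115]
eef_rot: [1.267, 1.569, -0.499]
ft_force: [-0.2, -0.8, -2.3]
width: 0.699
```

Run:
```python
from h import *
go(.541,-.1362,.098,-11.2)
```

```text
t 34.60 pos [ 54.11 -13.65  11.15] x [ 0.002 -0.001 -1.   ] jaw deg -11.15 F [-0.19 -0.82 -2.31] w 0.699 q [ 0.67  0.3  -0.58  1.81  0.18  1.08 -0.17]
d cm [-0.01  0.03 -1.35] rotvec [ 0.06  0.1  -0.05]
```

Call:
drive_tool:
  motion: [0,0.03,-0.4,0,0,0,1,0,0,-0.4,0,0,0,1,0,0,-0.4,0,0,0,1,0,0,-0.1,0,0,0,1,0,0,0,0,0,0,1,0,0,0,0,0,0,1]

```text
clock: 35.1
ee_pos: [0.5415, -0.1363, 0.0975]
eef_rot: [1.293, 1.568, -0.473]
ft_force: [-0.8, 0.0, 0.7]
width: 0.705
```

Run:
```python
from h import *
go(.541,-.1362,.098,-11.2)
dish("blue_dish",["scene"])
```

```text
t 35.10 pos [ 54.15 -13.63   9.75] x [ 0.002 -0.001 -1.   ] jaw deg -11.15 F [-0.77  0.02  0.7 ] w 0.705 q [ 0.66  0.31 -0.58  1.82  0.2   1.06 -0.18]
d cm [-0.05  0.01  0.05] rotvec [ 0.07  0.13 -0.05]
scene blue_dish 0.68 zt 0.125 c [ 0.5435 -0.1345] r 0.027 mid [ 0.5467 -0.119 ] ext [0.051 0.026 0.007]
scene blue_dish 0.68 zt 0.126 c [0.577  0.1299] r 0.028 mid [0.5761 0.1297] ext [0.06  0.057 0.008]
scene blue_dish 0.56 zt 0.086 c [ 0.6517 -0.2954] r 0.019 mid [ 0.6506 -0.2958] ext [0.052 0.052 0.008]
```

Release and lift.

Call:
drive_tool:
  motion: [0,0,0,0,0,0,0.3,0,0,0,0,0,0,-0.3,0,0,0,0,0,0,-0.6,0,0,0,0,0,0,-1,0,0,0,0,0,0,-1,0,0,0,0,0,0,-1,0,0,0,0,0,0,-1,0,0,1,0,0,0,-1,0,0,3,0,0,0,-1,0,0,3,0,0,0,-1,0,0,2,0,0,0,-1,0,0,0,0,0,0,-1]

```text
clock: 36.2
ee_pos: [0.5406, -0.1354, 0.1934]
eef_rot: [1.935, 1.569, 0.171]
ft_force: [0.8, -0.3, 0.5]
width: 0.998
```

Run:
```python
from h import *
go(.465,.252,.19,9.9)
dish("blue_dish",["scene"])
```

```text
t 36.20 pos [ 54.06 -13.54  19.34] x [ 0.001  0.    -1.   ] jaw deg -11.09 F [ 0.83 -0.32  0.52] w 0.998 q [ 0.69  0.22 -0.6   1.72  0.13  1.24 -0.13]
d cm [-7.56 38.74 -0.34] rotvec [-0.03  0.08 20.99]
scene blue_dish 0.55 zt 0.124 c [ 0.5428 -0.1358] r 0.028 mid [ 0.5413 -0.1352] ext [0.062 0.059 0.009]
```

Call:
drive_tool:
  motion: [-0.1,2.5,0.1,0,0,1.7,-1,-0.2,3.3,0.1,0,0,1.7,-1,-0.3,3.3,0.1,0,0,1.7,-1,-0.5,3.3,0.1,0,0,1.7,-1,-0.6,3.3,0.1,0,0,1.7,-1,-0.7,3.3,0.1,0,0,1.7,-1,-0.8,3.3,0.1,0,0,1.7,-1,-0.9,3.3,0,0,0,1.7,-1,-0.9,3.3,0,0,0,1.7,-1,-0.9,3.3,0,0,0,1.7,-1,-0.9,3.3,0,0,0,1.7,-1,-0.6,2.5,0,0,0,1.7,-1,0,0,0,0,0,0,-1,0,0,0,0,0,0,-1]

```text
clock: 37.47
ee_pos: [0.4459, 0.2581, 0.182]
eef_rot: [-1.555, 1.546, -2.947]
ft_force: [0.8, -1.2, -0.1]
width: 1.001
```

Run:
```python
from h import *
go(.4652,.252,.10,9.9)
```

```text
t 37.47 pos [44.59 25.81 18.2 ] x [-0.024 -0.005 -1.   ] jaw deg 10.23 F [ 0.82 -1.2  -0.07] w 1.001 q [ 0.22  0.21 -0.91  1.8   0.16  1.24 -0.56]
d cm [ 1.93 -0.61 -8.2 ] rotvec [ 0.27 -1.4  -0.33]
```

Call:
drive_tool:
  motion: [1.9,-0.6,-2,0.3,-1.4,-0.3,-1,0,0,-3,0,0,0,-1,0,0,-2.5,0,0,0,-1,0,0,0,0,0,0,-1,0,0,0,0,0,0,-1]

```text
clock: 37.88
ee_pos: [0.4647, 0.2485, 0.1022]
eef_rot: [-1.098, 1.568, -2.498]
ft_force: [0.2, 0.9, -0.0]
width: 1.001
```

Run:
```python
from h import *
go(.4652,.252,.05,9.9)
```

```text
t 37.88 pos [46.47 24.85 10.22] x [-0.002 -0.001 -1.   ] jaw deg 9.80 F [ 0.18  0.9  -0.01] w 1.001 q [ 0.18  0.31 -0.87  1.88  0.27  1.08 -0.62]
d cm [ 0.05  0.35 -5.22] rotvec [ 0.08 -0.11  0.1 ]
```

Call:
drive_tool:
  motion: [0.05,0.3,-2,0.1,-0.1,0.1,-1,0,0,-2,0,0,0,-1,0,0,-2,0,0,0,-1,0,0,0,0,0,0,-1,0,0,0,0,0,0,-1]

```text
clock: 38.3
ee_pos: [0.4688, 0.2495, 0.046]
eef_rot: [1.511, 1.567, 0.107]
ft_force: [0.7, -0.4, 0.5]
width: 1.0
```

Run:
```python
from h import *
go(.4652,.252,.012,9.9)
```

```text
t 38.30 pos [46.88 24.95  4.6 ] x [ 0.004  0.    -1.   ] jaw deg 9.57 F [ 0.69 -0.41  0.48] w 1.000 q [ 0.14  0.39 -0.83  1.92  0.35  0.97 -0.69]
d cm [-0.36  0.25 -3.4 ] rotvec [-0.02  0.22  0.33]
```

Call:
drive_tool:
  motion: [-0.4,0.3,-1,0,0.2,0.3,-1,0,0,-1,0,0,0,-1,0,0,-0.7,0,0,0,-1,0,0,0,0,0,0,-1,0,0,0,0,0,0,-1]

```text
clock: 38.72
ee_pos: [0.4672, 0.2533, 0.0214]
eef_rot: [1.715, 1.565, 0.315]
ft_force: [-0.8, 0.1, 0.5]
width: 1.0
```

Run:
```python
from h import *
go(.4652,.252,.012,9.9)
```

```text
t 38.72 pos [46.72 25.33  2.14] x [ 0.006  0.002 -1.   ] jaw deg 9.80 F [-0.82  0.13  0.5 ] w 1.000 q [ 0.11  0.43 -0.81  1.94  0.39  0.93 -0.72]
d cm [-0.2  -0.13 -0.94] rotvec [-0.11  0.33  0.1 ]
```

Call:
drive_tool:
  motion: [-0.2,-0.15,-0.5,-0.1,0.3,0.1,-1,0,0,-0.5,0,0,0,-1,0,0,0,0,0,0,-1,0,0,0,0,0,0,-1]

```text
clock: 39.05
ee_pos: [0.4653, 0.2519, 0.011]
eef_rot: [1.65, 1.57, 0.252]
ft_force: [0.3, 0.1, -0.2]
width: 0.996
```

Run:
```python
from h import *
go(.4652,.252,.012,9.9)
```

```text
t 39.05 pos [46.53 25.19  1.1 ] x [ 0.001  0.    -1.   ] jaw deg 9.92 F [ 0.34  0.07 -0.24] w 0.996 q [ 0.1   0.44 -0.8   1.95  0.4   0.92 -0.73]
d cm [-0.01  0.01  0.1 ] rotvec [-0.01  0.03 -0.02]
```

Close and lift.

Call:
drive_tool:
  motion: [0,0,0,0,0,0,-0.5,0,0,0,0,0,0,0,0,0,0,0,0,0,0.3,0,0,0,0,0,0,1,0,0,0,0,0,0,1,0,0,0,0,0,0,1,0,0,0,0,0,0,1,0,0,0,0,0,0,1]

```text
clock: 39.72
ee_pos: [0.4653, 0.2518, 0.0113]
eef_rot: [1.162, 1.57, -0.235]
ft_force: [-0.7, -0.4, -0.7]
width: 0.692
```

Run:
```python
from h import *
st()
p,d,P=wdish("white_dish");dish("white_dish",["scene"])
```

```text
t 39.72 pos [46.53 25.18  1.13] x [ 0.001 -0.    -1.   ] jaw deg 9.92 F [-0.73 -0.37 -0.71] w 0.692 q [ 0.11  0.44 -0.8   1.95  0.4   0.92 -0.73]
w white_dish 0.88 zt 0.0410 c [0.4664 0.2537] r 0.0275 rel tcp mm [ 1.2  1.9 29.7] 3526 minmax rel [-28.6 -28.5  25.7] [30.8 31.3 31.2]
scene white_dish 0.63 zt 0.124 c [ 0.4703 -0.3399] r 0.028 mid [ 0.4698 -0.3394] ext [0.06  0.059 0.008]
scene white_dish 0.62 zt 0.041 c [0.4658 0.2529] r 0.029 mid [0.4657 0.2406] ext [0.061 0.037 0.026]
```

Call:
drive_tool:
  motion: [0,0,0.7,0,0,0,1,0,0,2,0,0,0,1,0,0,3,0,0,0,1,0,0,3.5,0,0,0,1,0,0,3.5,0,0,0,1,0,0,3.5,0,0,0,1,0,0,3,0,0,0,1,0,0,2,0,0,0,1,0,0,0,0,0,0,1]

```text
clock: 40.67
ee_pos: [0.4595, 0.2515, 0.2346]
eef_rot: [-1.553, 1.566, -2.947]
ft_force: [-0.1, 0.4, -1.0]
width: 0.69
```

Run:
```python
from h import *
go(.468,-.340,.22,-2.9)
```

```text
t 40.67 pos [45.95 25.15 23.46] x [-0.005 -0.001 -1.   ] jaw deg 10.18 F [-0.11  0.38 -1.  ] w 0.690 q [ 0.26  0.17 -0.92  1.72  0.14  1.32 -0.52]
d cm [  0.85 -59.15  -1.46] rotvec [  0.02  -0.3  -13.08]
```

Call:
drive_tool:
  motion: [0.8,-2,0,0,0,-0.7,1,0.8,-3.3,0,0,0,-0.7,1,0.8,-3.3,0,0,0,-0.7,1,0.8,-3.3,0,0,0,-0.7,1,0.7,-3.3,0,0,0,-0.7,1,0.6,-3.3,0,0,0,-0.7,1,0.4,-3.3,0,0,0,-0.7,1,0.2,-3.3,0,0,0,-0.7,1,0,-3.3,0,0,0,-0.7,1,-0.1,-3.3,0,0,0,-0.7,1,-0.3,-3.3,0,0,0,-0.7,1,-0.5,-3.3,0,0,0,-0.7,1,-0.6,-3.3,0,0,0,-0.7,1,-0.6,-3.3,0,0,0,-0.7,1,-0.6,-3.3,0,0,0,-0.7,1,-0.6,-3.3,0,0,0,-0.7,1,-0.5,-3,0,0,0,-0.7,1,0,-2,0,0,0,-0.7,1,0,0,0,0,0,0,1,0,0,0,0,0,0,1]

```text
clock: 42.33
ee_pos: [0.4567, -0.3346, 0.2273]
eef_rot: [-2.071, 1.557, 2.6]
ft_force: [-0.4, 0.5, -1.3]
width: 0.694
```

Run:
```python
from h import *
go(.4685,-.340,.17,-2.9)
```

```text
t 42.33 pos [ 45.67 -33.46  22.73] x [-0.012  0.007 -1.   ] jaw deg -2.37 F [-0.39  0.54 -1.3 ] w 0.694 q [ 0.94  0.21 -0.44  1.65  0.09  1.32  0.44]
d cm [ 1.18 -0.54 -5.73] rotvec [-0.41 -0.67 -0.53]
```

Call:
drive_tool:
  motion: [1.2,-0.5,-1,-0.4,-0.7,-0.5,1,0,0,-2.5,0,0,0,1,0,0,-2,0,0,0,1,0,0,0,0,0,0,1,0,0,0,0,0,0,1]

```text
clock: 42.75
ee_pos: [0.4701, -0.3348, 0.1701]
eef_rot: [2.675, 1.568, 1.059]
ft_force: [-0.2, -0.4, -0.9]
width: 0.692
```

Run:
```python
from h import *
go(.4685,-.340,.15,-2.9)
```

```text
t 42.75 pos [ 47.01 -33.48  17.01] x [ 0.001  0.002 -1.   ] jaw deg -2.59 F [-0.23 -0.36 -0.87] w 0.692 q [ 0.92  0.26 -0.44  1.71  0.12  1.2   0.4 ]
d cm [-0.16 -0.52 -2.01] rotvec [-0.12  0.07 -0.31]
```

Call:
drive_tool:
  motion: [-0.1,-0.3,-0.8,-0.1,0,-0.3,1,0,-0.1,-0.8,0,0,0,1,0,0,0,0,0,0,1,0,0,0,0,0,0,1]

```text
clock: 43.08
ee_pos: [0.4705, -0.3377, 0.1555]
eef_rot: [1.268, 1.567, -0.351]
ft_force: [0.1, -0.5, -1.0]
width: 0.692
```

Run:
```python
from h import *
go(.4685,-.340,.14,-2.9)
p,d=arm.camera("wrist");cv2.imwrite("pics/w16.png",p[:,:,::-1])
dish("white_dish",["scene"])
```

```text
t 43.08 pos [ 47.05 -33.77  15.55] x [ 0.003 -0.001 -1.   ] jaw deg -2.75 F [ 0.08 -0.47 -1.02] w 0.692 q [ 0.92  0.27 -0.44  1.72  0.12  1.17  0.4 ]
d cm [-0.2  -0.23 -1.55] rotvec [ 0.07  0.19 -0.15]
scene white_dish 0.61 zt 0.124 c [ 0.4709 -0.3399] r 0.027 mid [ 0.4788 -0.3399] ext [0.058 0.058 0.044]
scene white_dish 0.59 zt 0.185 c [ 0.4723 -0.3371] r 0.029 mid [ 0.473  -0.3208] ext [0.063 0.028 0.046]
```

View pics/w16.png

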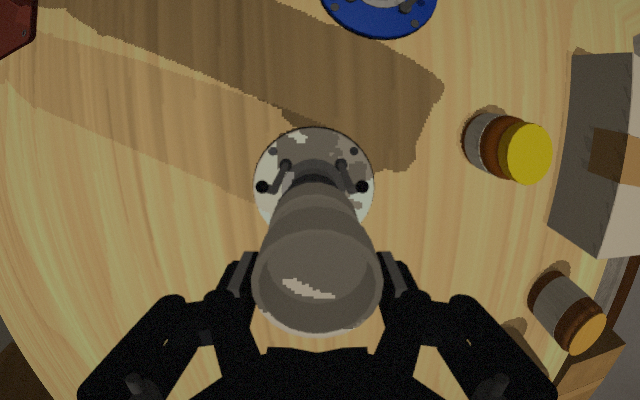

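Call:
drive_tool:
  motion: [-0.1,-0.25,-0.5,0,0.2,-0.1,1,0,0,-0.6,0,0,0,1,0,0,-0.3,0,0,0,1,0,0,0,0,0,0,1,0,0,0,0,0,0,1]

```text
clock: 43.65
ee_pos: [0.4697, -0.341, 0.1409]
eef_rot: [0.339, 1.568, -1.282]
ft_force: [-0.4, 0.0, -1.3]
width: 0.692
```

Run:
```python
from h import *
go(.4693,-.3402,.13,-2.9)
dish("white_dish",["scene"],save="v17")
p=cv2.imread("pics/v17_scene.png");cv2.imwrite("pics/v17c.png",cv2.resize(p[130:260,110:260],None,fx=4,fy=4))
```

```text
t 43.65 pos [ 46.97 -34.1   14.09] x [ 0.001 -0.002 -1.   ] jaw deg -2.90 F [-0.36  0.02 -1.3 ] w 0.692 q [ 0.92  0.29 -0.44  1.73  0.13  1.14  0.39]
d cm [-0.04  0.08 -1.09] rotvec [0.13 0.04 0.  ]
scene white_dish 0.85 zt 0.170 c [ 0.4708 -0.3392] r 0.028 mid [ 0.471  -0.3238] ext [0.058 0.027 0.045]
scene white_dish 0.6 zt 0.124 c [ 0.4706 -0.3394] r 0.027 mid [ 0.4809 -0.3391] ext [0.042 0.058 0.008]
```

View pics/v17c.png

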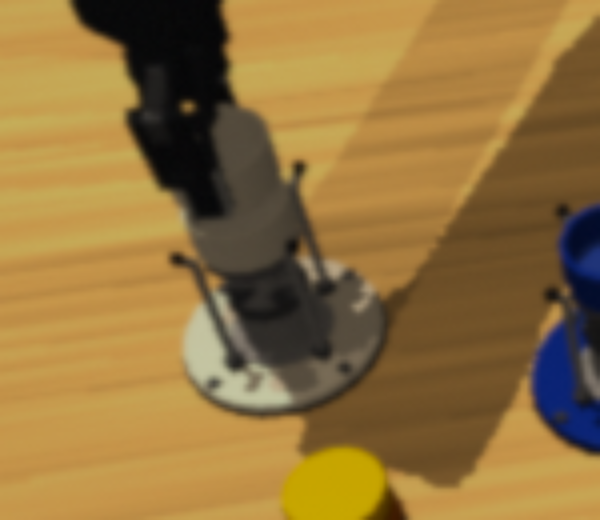

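Call:
drive_tool:
  motion: [-0.03,0.06,-0.4,0.1,0,0,1,0,0,-0.4,0,0,0,1,0,0,-0.4,0,0,0,1,0,0,-0.4,0,0,0,1,0,0,0,0,0,0,1]

```text
clock: 44.17
ee_pos: [0.4697, -0.3405, 0.124]
eef_rot: [1.032, 1.569, -0.589]
ft_force: [0.2, -0.8, -0.5]
width: 0.69
```

Run:
```python
from h import *
go(.4693,-.3402,.0993,-2.9)
dish("white_dish",["scene"],save="v18")
p=cv2.imread("pics/v18_scene.png");cv2.imwrite("pics/v18c.png",cv2.resize(p[130:260,110:260],None,fx=4,fy=4))
```

```text
t 44.17 pos [ 46.97 -34.05  12.4 ] x [ 0.002 -0.001 -1.   ] jaw deg -2.89 F [ 0.24 -0.76 -0.48] w 0.690 q [ 0.92  0.31 -0.43  1.75  0.14  1.11  0.39]
d cm [-0.04  0.03 -2.47] rotvec [ 0.06  0.09 -0.01]
scene white_dish 0.86 zt 0.153 c [ 0.4712 -0.3381] r 0.027 mid [ 0.4705 -0.3232] ext [0.056 0.027 0.009]
scene white_dish 0.53 zt 0.117 c [ 0.4817 -0.3354] r 0.020 mid [ 0.4902 -0.3357] ext [0.033 0.05  0.02 ]
```

View pics/v18c.png

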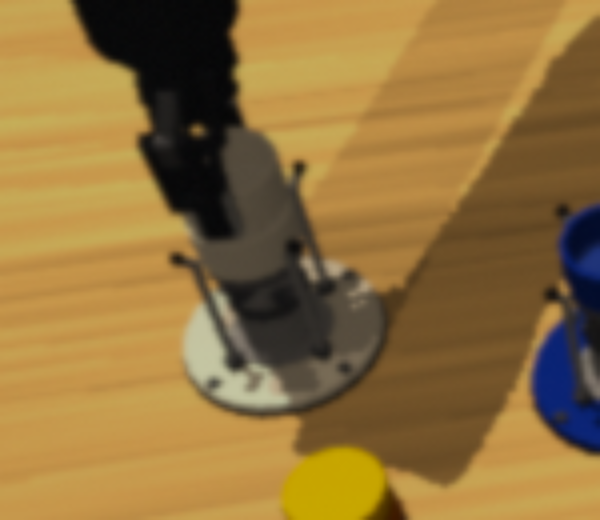

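Call:
drive_tool:
  motion: [-0.03,0.02,-0.4,0,0,0,1,0,0,-0.4,0,0,0,1,0,0,-0.4,0,0,0,1,0,0,0,0,0,0,1,0,0,0,0,0,0,1]

```text
clock: 44.68
ee_pos: [0.47, -0.3406, 0.1121]
eef_rot: [1.001, 1.567, -0.62]
ft_force: [-0.2, -0.4, -0.4]
width: 0.694
```

Run:
```python
from h import *
go(.4693,-.3402,.0993,-2.9)
```

```text
t 44.68 pos [ 47.   -34.06  11.21] x [ 0.003 -0.002 -1.   ] jaw deg -2.90 F [-0.18 -0.37 -0.44] w 0.694 q [ 0.92  0.32 -0.43  1.76  0.15  1.09  0.38]
d cm [-0.07  0.04 -1.28] rotvec [ 0.12  0.17 -0.  ]
```

Call:
drive_tool:
  motion: [-0.06,0.03,-0.4,0.1,0.1,0,1,0,0,-0.4,0,0,0,1,0,0,-0.4,0,0,0,1,0,0,-0.1,0,0,0,1,0,0,0,0,0,0,1,0,0,0,0,0,0,1]

```text
clock: 45.18
ee_pos: [0.4698, -0.3405, 0.0981]
eef_rot: [1.233, 1.569, -0.388]
ft_force: [-0.3, -0.4, -0.2]
width: 0.696
```

Run:
```python
from h import *
go(.4693,-.3402,.0993,-2.9)
dish("white_dish",["scene"],save="v19")
p=cv2.imread("pics/v19_scene.png");cv2.imwrite("pics/v19c.png",cv2.resize(p[130:260,110:260],None,fx=4,fy=4))
```

```text
t 45.18 pos [ 46.98 -34.05   9.81] x [ 0.002 -0.001 -1.   ] jaw deg -2.89 F [-0.29 -0.43 -0.17] w 0.696 q [ 0.91  0.33 -0.43  1.78  0.16  1.06  0.38]
d cm [-0.05  0.03  0.12] rotvec [ 0.05  0.11 -0.01]
scene white_dish 0.75 zt 0.091 c [ 0.4827 -0.3345] r 0.020 mid [ 0.489  -0.3346] ext [0.028 0.054 0.026]
scene white_dish 0.64 zt 0.127 c [ 0.4711 -0.3384] r 0.027 mid [ 0.4709 -0.3228] ext [0.057 0.027 0.014]
scene white_dish 0.34 zt 0.080 c [ 0.5422 -0.1364] r 0.035 mid [ 0.5497 -0.1365] ext [0.064 0.074 0.042]
```

View pics/v19c.png

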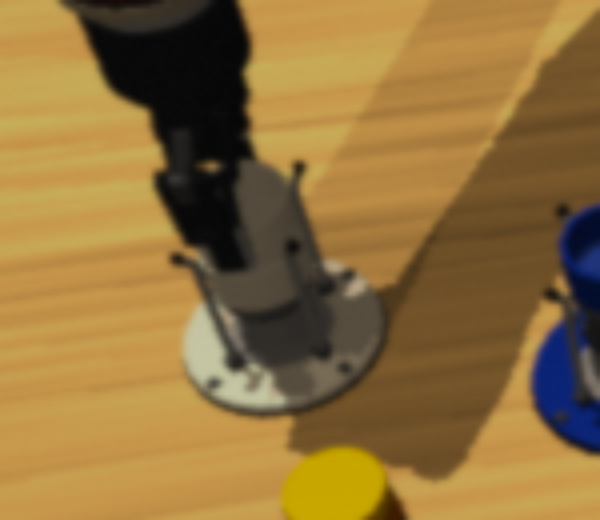

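Both sink together; upper rim 127 mm. Release and lift clear.

Call:
drive_tool:
  motion: [0,0,0,0,0,0,0.3,0,0,0,0,0,0,-0.3,0,0,0,0,0,0,-0.6,0,0,0,0,0,0,-1,0,0,0,0,0,0,-1,0,0,0,0,0,0,-1,0,0,0,0,0,0,-1,0,0,0,0,0,0,-1,0,0,1,0,0,0,-1,0,0,3,0,0,0,-1,0,0,3,0,0,0,-1,0,0,3,0,0,0,-1,0,0,2,0,0,0,-1]

```text
clock: 46.37
ee_pos: [0.4664, -0.3379, 0.2202]
eef_rot: [-2.338, 1.563, 2.325]
ft_force: [0.9, -0.2, 0.1]
width: 1.0
```

Call:
drive_tool:
  motion: [-0.5,-3,0,0,0,0,-1,-0.5,-3,0,0,0,0,-1,-0.5,-3,0,0,0,0,-1,-0.5,-3,0,0,0,0,-1,-0.5,-3,0,0,0,0,-1,-0.5,-3,0,0,0,0,-1,0,0,0,0,0,0,-1,0,0,0,0,0,0,-1,0,0,0,0,0,0,-1]

```text
clock: 47.12
ee_pos: [0.4375, -0.5259, 0.2371]
eef_rot: [0.927, 1.56, -0.688]
ft_force: [0.1, 0.0, -0.3]
width: 1.006
```

Run:
```python
from h import *
st()
for k in ["white_dish","blue_dish","green_dish","honey_jar","jam_jar"]: dish(k,["scene","top"],save="fin")
p=cv2.imread("pics/fin_scene.png");cv2.imwrite("pics/fin_c.png",cv2.resize(p[130:290,110:490],None,fx=2,fy=2))
p=cv2.imread("pics/fin_top.png");cv2.imwrite("pics/fin_t.png",cv2.resize(p[150:290,150:490],None,fx=2.3,fy=2.3))
```

```text
t 47.12 pos [ 43.75 -52.59  23.71] x [ 0.008 -0.007 -1.   ] jaw deg -2.55 F [ 0.12  0.01 -0.34] w 1.006 q [ 1.06  0.42 -0.35  1.36  0.14  1.38  0.67]
scene white_dish 0.65 zt 0.097 c [ 0.4771 -0.3404] r 0.022 mid [ 0.4934 -0.3415] ext [0.015 0.041 0.009]
scene white_dish 0.62 zt 0.132 c [ 0.4707 -0.3391] r 0.028 mid [ 0.4703 -0.3391] ext [0.061 0.059 0.008]
scene white_dish 0.58 zt 0.124 c [ 0.5428 -0.1358] r 0.028 mid [ 0.5423 -0.1352] ext [0.06  0.058 0.008]
top white_dish 0.97 zt 0.133 c [ 0.4707 -0.338 ] r 0.028 mid [ 0.4709 -0.3387] ext [0.057 0.06  0.009]
top white_dish 0.49 zt 0.102 c [ 0.4607 -0.3235] r 0.015 mid [ 0.4591 -0.319 ] ext [0.032 0.02  0.016]
scene blue_dish 0.96 zt 0.124 c [ 0.5426 -0.1357] r 0.028 mid [ 0.5408 -0.1355] ext [0.061 0.058 0.009]
top blue_dish 0.81 zt 0.124 c [ 0.5423 -0.1349] r 0.028 mid [ 0.5423 -0.1347] ext [0.059 0.057 0.009]
scene green_dish 0.85 zt 0.126 c [0.5769 0.1304] r 0.028 mid [0.5762 0.1305] ext [0.06  0.059 0.008]
top green_dish 0.9 zt 0.125 c [0.5765 0.1309] r 0.027 mid [0.5767 0.1316] ext [0.056 0.056 0.009]
scene honey_jar 0.85 zt 0.086 c [ 0.6519 -0.2953] r 0.019 mid [ 0.6511 -0.2954] ext [0.052 0.052 0.008]
scene honey_jar 0.58 zt 0.126 c [0.5771 0.1305] r 0.028 mid [0.578  0.1307] ext [0.057 0.058 0.009]
top honey_jar 0.71 zt 0.087 c [ 0.6514 -0.2946] r 0.019 mid [ 0.6508 -0.2946] ext [0.051 0.05  0.011]
scene jam_jar 0.8 zt 0.087 c [0.6644 0.278 ] r 0.019 mid [0.6639 0.2791] ext [0.053 0.052 0.009]
scene jam_jar 0.71 zt 0.063 c [ 0.491  -0.3394] r 0.023 mid [ 0.4875 -0.3402] ext [0.035 0.063 0.06 ]
top jam_jar 0.92 zt 0.087 c [0.6642 0.2793] r 0.019 mid [0.6644 0.2794] ext [0.052 0.052 0.008]
```

View pics/fin_c.png

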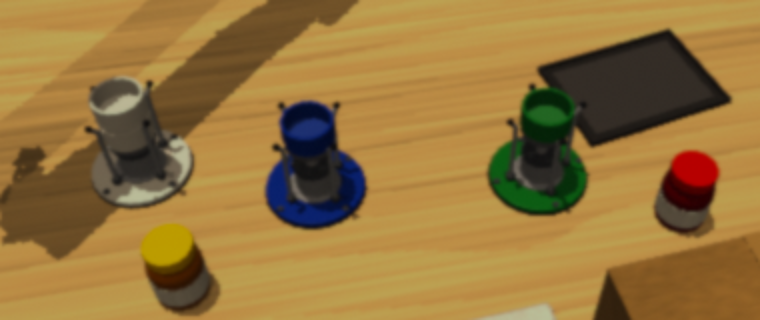

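View pics/fin_t.png

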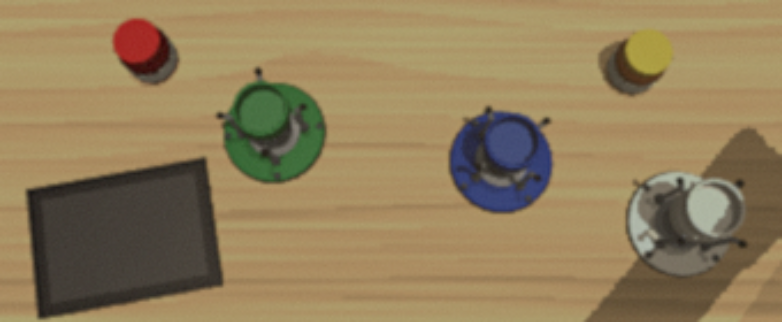

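Run:
```python
from h import *
for nm,c0 in [("white",(.4703,-.3391)),("blue",(.5425,-.1357)),("green",(.577,.1305))]:
  for n in ["scene","top"]:
    p,d=arm.camera(n);P=pts(n,d);q=P-np.r_[c0,0];r=np.hypot(q[...,0],q[...,1])
    m=(d>0)&(r<.036)&(r>.024)&(q[...,2]>.115)
    s=q[m]; A=np.c_[s[:,:2],np.ones(len(s))]
    t=s[s[:,2]>np.percentile(s[:,2],50)-.003]
    A=np.c_[t[:,:2],np.ones(len(t))];x=np.linalg.lstsq(A,t[:,2],rcond=None)[0]
    print(nm,n,"rim z %.4f"%x[2],"tilt deg",np.round(np.degrees(np.arctan(x[:2])),1),len(t))
    if nm=="white" and n=="scene":
        v,u=np.where((r<.034)&(d>0)&(q[...,2]>.045)); uc=int(np.median(u));print(uc,v.min(),v.max())
        for uu in (uc-3,uc,uc+3):
            print(uu,[(vv,round(q[vv,uu,2]*1000),round(r[vv,uu]*1000),int(p[vv,uu].mean())) for vv in range(v.min()-1,v.max()+3)])
cv2.imwrite("pics/wz.png",cv2.resize(arm.camera("scene")[0][160:240,140:220],None,fx=7,fy=7,interpolation=cv2.INTER_CUBIC)[:,:,::-1])
```

```text
white scene rim z 0.1294 tilt deg [-0.4 -0.2] 244
171 168 209
168 [(167, -3, 187, 125), (168, 133, 29, 130), (169, 130, 29, 123), (170, 129, 27, 88), (171, 126, 27, 70), (172, 124, 26, 68), (173, 118, 29, 69), (174, 118, 26, 68), (175, 116, 25, 68), (176, 112, 25, 69), (177, 110, 25, 78), (178, 105, 27, 94), (179, 108, 21, 107), (180, 108, 17, 125), (181, 108, 14, 158), (182, 108, 10, 170), (183, 106, 10, 172), (184, 109, 5, 171), (185, 109, 5, 168), (186, 132, 28, 151), (187, 131, 30, 99), (188, 128, 30, 71), (189, 123, 28, 69), (190, 118, 26, 69), (191, 117, 28, 69), (192, 114, 28, 69), (193, 112, 30, 69), (194, 108, 29, 69), (195, 105, 29, 67), (196, 71, 14, 67), (197, 98, 29, 70), (198, 95, 29, 70), (199, 90, 27, 69), (200, 88, 29, 69), (201, 84, 28, 69), (202, 82, 29, 69), (203, 75, 27, 68), (204, 74, 30, 66), (205, 69, 29, 56), (206, 57, 24, 40), (207, 55, 25, 45), (208, 10, 37, 64), (209, 14, 32, 73), (210, 14, 31, 71), (211, 10, 32, 66)]
171 [(167, -4, 185, 129), (168, 132, 30, 141), (169, 130, 29, 117), (170, 129, 26, 83), (171, 125, 26, 69), (172, 122, 27, 69), (173, 116, 2
[... 1193 characters left out ...]
 (188, 121, 28, 65), (189, 119, 29, 66), (190, 116, 28, 66), (191, 114, 30, 66), (192, 110, 28, 66), (193, 106, 28, 66), (194, 107, 31, 67), (195, 70, 3, 66), (196, 96, 26, 68), (197, 97, 30, 68), (198, 91, 27, 67), (199, 91, 30, 67), (200, 86, 28, 67), (201, 81, 27, 68), (202, 80, 28, 68), (203, 74, 26, 68), (204, 73, 28, 68), (205, 69, 28, 61), (206, 60, 23, 40), (207, 61, 26, 27), (208, 51, 21, 22), (209, 49, 22, 22), (210, 42, 20, 32), (211, 35, 18, 38)]
white top rim z 0.1316 tilt deg [-0.3 -1. ] 152
blue scene rim z 0.1222 tilt deg [-0.2 -0.6] 173
blue top rim z 0.1232 tilt deg [0.3 0.1] 121
green scene rim z 0.1238 tilt deg [0.1 0.7] 179
green top rim z 0.1245 tilt deg [-0.1  0.1] 130
```

View pics/wz.png

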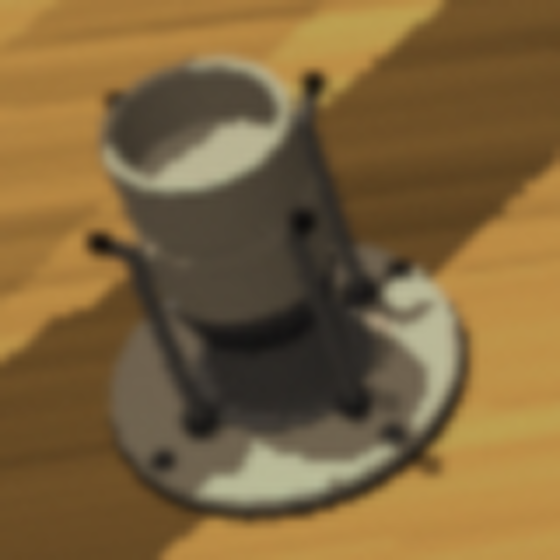

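Call:
drive_tool:
  motion: [1,1,-2.5,0,0,0,-1,1,1,-2.5,0,0,0,-1,1,1,-2.5,0,0,0,-1,0,1,-2.5,0,0,0,-1,0,0,-2,0,0,0,-1,0,0,0,0,0,0,-1,0,0,0,0,0,0,-1]

```text
clock: 49.05
ee_pos: [0.4693, -0.4845, 0.1151]
eef_rot: [0.873, 1.555, -0.743]
ft_force: [0.6, -0.4, 1.0]
width: 1.0
```

Run:
```python
from h import *
st()
m=arm.camera_model("wrist");p,d=arm.camera("wrist");P,th=wpts(d,m)
np.savez("w20.npz",P=P,p=p,d=d)
print(np.round(np.linalg.inv(m["extrinsics"])[:3,3],3))
cv2.imwrite("pics/w20.png",p[:,:,::-1])
```

```text
t 49.05 pos [ 46.93 -48.45  11.51] x [ 0.012 -0.011 -1.   ] jaw deg -2.57 F [ 0.61 -0.44  0.99] w 1.000 q [ 1.    0.48 -0.36  1.53  0.18  1.15  0.57]
[ 0.473 -0.403  0.257]
```

View pics/w20.png

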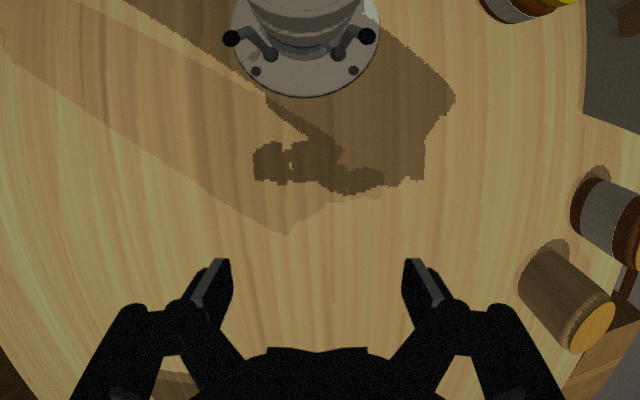

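Run:
```python
from h import *
z=np.load("w20.npz");P,p,d=z["P"],z["p"],z["d"]
r=np.hypot(P[...,0]-.4705,P[...,1]+.339)
for uu in (295,303,315): print(uu,[(v,round(P[v,uu,2]*1000),round(r[v,uu]*1000),int(p[v,uu].mean())) for v in range(0,52)])
cv2.imwrite("pics/w20c.png",cv2.resize(p[0:110,220:390],None,fx=4.5,fy=4.5,interpolation=cv2.INTER_CUBIC)[:,:,::-1])
```

```text
295 [(0, 107, 14, 98), (1, 108, 15, 98), (2, 108, 15, 94), (3, 109, 16, 95), (4, 108, 16, 94), (5, 109, 17, 98), (6, 108, 17, 97), (7, 108, 18, 97), (8, 108, 18, 96), (9, 132, 26, 96), (10, 131, 26, 92), (11, 133, 27, 93), (12, 132, 27, 98), (13, 134, 28, 97), (14, 133, 29, 94), (15, 133, 29, 95), (16, 133, 29, 92), (17, 133, 30, 75), (18, 132, 30, 58), (19, 130, 30, 59), (20, 129, 30, 55), (21, 126, 30, 58), (22, 126, 30, 54), (23, 125, 30, 58), (24, 121, 30, 57), (25, 120, 30, 59), (26, 117, 30, 55), (27, 116, 30, 54), (28, 115, 30, 58), (29, 113, 30, 57), (30, 108, 30, 53), (31, 105, 30, 54), (32, 97, 28, 72), (33, 97, 29, 78), (34, 96, 29, 96), (35, 96, 30, 95), (36, 95, 30, 89), (37, 97, 31, 64), (38, 96, 31, 56), (39, 90, 31, 55), (40, 87, 31, 60), (41, 84, 31, 55), (42, 80, 31, 56), (43, 78, 31, 57), (44, 74, 31, 57), (45, 69, 31, 51), (46, 60, 30, 29), (47, 58, 30, 29), (48, 16, 24, 48), (49, 13, 25, 55), (50, 14, 26, 56), (51, 14, 26, 54)]
303 [(0, 109, 14, 94), (1, 109, 15, 94), (2, 108, 15, 93), (3, 109, 16, 97), (4, 109, 16, 97), (5, 108, 17, 96), (6, 108, 17, 97), (7, 10
[... 1091 characters left out ...]
14, 133, 29, 95), (15, 133, 30, 94), (16, 131, 30, 81), (17, 130, 30, 58), (18, 132, 31, 56), (19, 129, 30, 55), (20, 127, 30, 55), (21, 127, 31, 58), (22, 123, 30, 54), (23, 122, 30, 54), (24, 119, 30, 59), (25, 119, 30, 54), (26, 116, 30, 56), (27, 116, 31, 54), (28, 112, 30, 59), (29, 109, 30, 54), (30, 108, 30, 58), (31, 105, 30, 63), (32, 96, 29, 79), (33, 98, 30, 98), (34, 96, 30, 96), (35, 96, 30, 90), (36, 95, 31, 70), (37, 93, 31, 53), (38, 89, 31, 57), (39, 89, 31, 54), (40, 85, 31, 58), (41, 80, 31, 59), (42, 79, 31, 58), (43, 77, 31, 57), (44, 74, 31, 56), (45, 59, 29, 38), (46, 20, 23, 30), (47, 17, 24, 44), (48, 14, 24, 52), (49, 13, 24, 56), (50, 13, 25, 51), (51, 13, 26, 54)]
```

View pics/w20c.png

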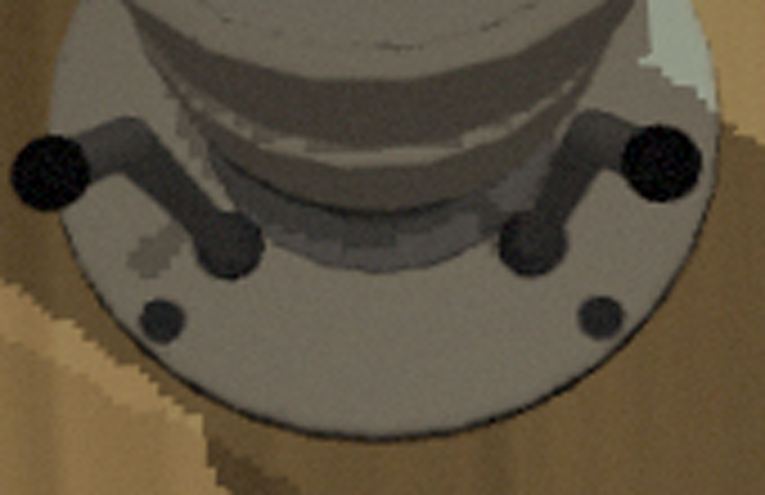

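Run:
```python
from h import *
from scipy.optimize import least_squares
z=np.load("w20.npz");P,p,d=z["P"],z["p"],z["d"]
r=np.hypot(P[...,0]-.4705,P[...,1]+.339); ok=(d>0)&(r<.04)&(r>.02)
for nm,lo,hi in [("upper wall",.108,.128),("lower wall",.073,.092),("lower rim",.0945,.0985),("upper rim",.1315,.136)]:
    s=P[ok&(P[...,2]>lo)&(P[...,2]<hi)]; s=s[abs(s[:,0]-.4705)<.024]
    f=lambda v:np.hypot(s[:,0]-v[0],s[:,1]-v[1])-.03
    if 'wall' in nm:
        o=least_squares(f,[.4705,-.339],loss='soft_l1',f_scale=.001); print(nm,len(s),np.round(o.x,4),"res %.4f"%np.median(abs(o.fun)))
    A=np.c_[s[:,0]-.4705,s[:,1]+.339,np.ones(len(s))];x=np.linalg.lstsq(A,s[:,2],rcond=None)[0]
    if 'rim' in nm: print(nm,len(s),np.round(x,4))
m=ok&(P[...,2]>.0945)&(P[...,2]<.0985)
print(np.histogram((P[m][:,0]-.4705)*1000,bins=range(-32,33,8)))
```

```text
upper wall 974 [ 0.4718 -0.3391] res 0.0002
lower wall 530 [ 0.4712 -0.3399] res 0.0003
lower rim 476 [-0.0092 -0.0068  0.0963]
upper rim 840 [-0.0025 -0.0108  0.1324]
(array([51, 79, 88, 91, 79, 73, 66,  6]), array([-32, -24, -16,  -8,   0,   8,  16,  24,  32]))
```

Call:
drive_tool:
  motion: [0,0,3,0,0,0,-1,0,0,3.5,0,0,0,-1,0,0,2,0,0,0,-1,0,3.5,0,0.6,0.6,0,-1,0,3.5,0,0,0,0,-1,0,3.5,0,0,0,0,-1,0,3.5,0,0,0,0,-1,0,0,0,0,0,0,-1,0,0,0,0,0,0,-1]

```text
clock: 49.85
ee_pos: [0.4692, -0.3475, 0.2208]
eef_rot: [0.839, 1.549, -0.787]
ft_force: [-1.1, -0.9, 0.6]
width: 0.999
```

Run:
```python
from h import *
go(.4705,-.340,.15,-2.9)
```

```text
t 49.85 pos [ 46.92 -34.75  22.08] x [ 0.015 -0.015 -1.   ] jaw deg -3.15 F [-1.05 -0.93  0.6 ] w 0.999 q [ 0.93  0.22 -0.43  1.65  0.1   1.28  0.43]
d cm [ 0.13  0.75 -7.08] rotvec [0.87 0.87 0.26]
```

Call:
drive_tool:
  motion: [0.1,0.75,-2,0.9,0.9,0.3,-1,0,0,-2.5,0,0,0,-1,0,0,-1.5,0,0,0,-1,0,0,0,0,0,0,-1,0,0,0,0,0,0,-1]

```text
clock: 50.27
ee_pos: [0.4728, -0.3441, 0.1657]
eef_rot: [0.938, 1.562, -0.685]
ft_force: [0.7, -0.2, 0.8]
width: 1.001
```

Run:
```python
from h import *
go(.4700,-.340,.105,-2.9)
p,d=arm.camera("wrist");cv2.imwrite("pics/w21.png",p[:,:,::-1])
```

```text
t 50.27 pos [ 47.28 -34.41  16.57] x [ 0.007 -0.006 -1.   ] jaw deg -2.98 F [ 0.75 -0.16  0.85] w 1.001 q [ 0.92  0.27 -0.43  1.7   0.12  1.18  0.4 ]
d cm [-0.28  0.41 -6.07] rotvec [0.34 0.41 0.09]
```

View pics/w21.png

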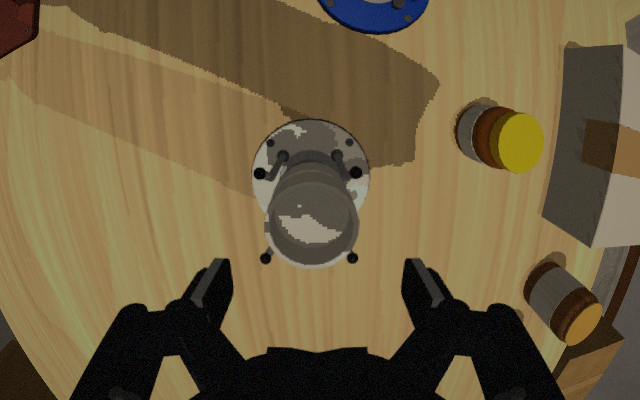

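Call:
drive_tool:
  motion: [-0.25,0.4,-1.5,0.3,0.4,0,-1,0,0,-1.5,0,0,0,-1,0,0,-1,0,0,0,-1,0,0,0,0,0,0,-1,0,0,0,0,0,0,-1]

```text
clock: 50.73
ee_pos: [0.4713, -0.3425, 0.1269]
eef_rot: [0.868, 1.566, -0.758]
ft_force: [-0.2, 0.6, 0.2]
width: 0.998
```

Run:
```python
from h import *
go(.4700,-.340,.105,-2.9)
```

```text
t 50.73 pos [ 47.13 -34.25  12.69] x [ 0.003 -0.003 -1.   ] jaw deg -3.16 F [-0.16  0.58  0.16] w 0.998 q [ 0.91  0.31 -0.43  1.75  0.14  1.12  0.39]
d cm [-0.13  0.25 -2.19] rotvec [0.18 0.19 0.26]
```

Call:
drive_tool:
  motion: [-0.13,0.23,-0.8,0.2,0.2,0.2,-1,0,0,-0.8,0,0,0,-1,0,0,-0.5,0,0,0,-1,0,0,0,0,0,0,-1,0,0,0,0,0,0,-1]

```text
clock: 51.15
ee_pos: [0.4705, -0.3405, 0.1053]
eef_rot: [1.206, 1.57, -0.416]
ft_force: [0.2, -0.3, 0.6]
width: 1.002
```

Run:
```python
from h import *
go(.4700,-.340,.105,-2.9)
p,d,P=wdish("white_dish")
```

```text
t 51.15 pos [ 47.05 -34.05  10.53] x [ 0.001 -0.    -1.   ] jaw deg -2.94 F [ 0.21 -0.29  0.63] w 1.002 q [ 0.91  0.33 -0.43  1.77  0.15  1.08  0.38]
d cm [-0.05  0.05 -0.03] rotvec [0.02 0.06 0.04]
w white_dish 0.95 zt 0.0973 c [ 0.4709 -0.3403] r 0.0294 rel tcp mm [ 0.4  0.2 -8. ] 490 minmax rel [-26.2  13.3 -11.9] [25.8 30.6  2. ]
w white_dish 0.79 zt 0.1333 c [ 0.4717 -0.3384] r 0.0275 rel tcp mm [ 1.2  2.  28. ] 3475 minmax rel [-28.3 -29.   24. ] [30.6 31.6 29.4]
```

Call:
drive_tool:
  motion: [-0.05,0.05,0,0,0,0,-0.5,0,0,0,0,0,0,0,0,0,0,0,0,0,0.3,0,0,0,0,0,0,1,0,0,0,0,0,0,1,0,0,0,0,0,0,1,0,0,0,0,0,0,1,0,0,0,0,0,0,1]

```text
clock: 51.92
ee_pos: [0.4704, -0.3402, 0.1068]
eef_rot: [0.997, 1.568, -0.625]
ft_force: [-0.3, 0.7, 0.1]
width: 0.688
```

Call:
drive_tool:
  motion: [0,0,0.7,0,0,0,1,0,0,1,0,0,0,1,0,0,1,0,0,0,1,0,0,1,0,0,0,1,0,0,0,0,0,0,1,0,0,0,0,0,0,1]

```text
clock: 52.42
ee_pos: [0.4706, -0.3403, 0.1485]
eef_rot: [1.023, 1.567, -0.599]
ft_force: [1.0, 0.3, -1.9]
width: 0.693
```

Run:
```python
from h import *
go(.4700,-.340,.13,-2.9)
p,d,P=wdish("white_dish")
cv2.imwrite("pics/w22.png",p[:,:,::-1])
p,d=arm.camera("scene");cv2.imwrite("pics/s22.png",cv2.resize(p[150:240,130:220],None,fx=6,fy=6,interpolation=cv2.INTER_CUBIC)[:,:,::-1])
```

```text
t 52.42 pos [ 47.06 -34.03  14.85] x [ 0.003 -0.002 -1.   ] jaw deg -2.95 F [ 0.99  0.28 -1.85] w 0.693 q [ 0.92  0.28 -0.43  1.73  0.13  1.16  0.4 ]
d cm [-0.06  0.03 -1.85] rotvec [0.12 0.18 0.05]
w white_dish 0.67 zt 0.1253 c [ 0.4708 -0.3392] r 0.0276 rel tcp mm [  0.2   1.1 -23.2] 822 minmax rel [-28.7   7.1 -27.1] [27.5 30.6  0.9]
```

View pics/w22.png

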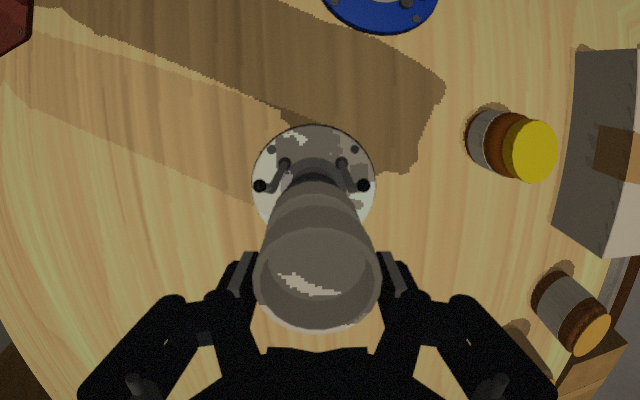

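View pics/s22.png

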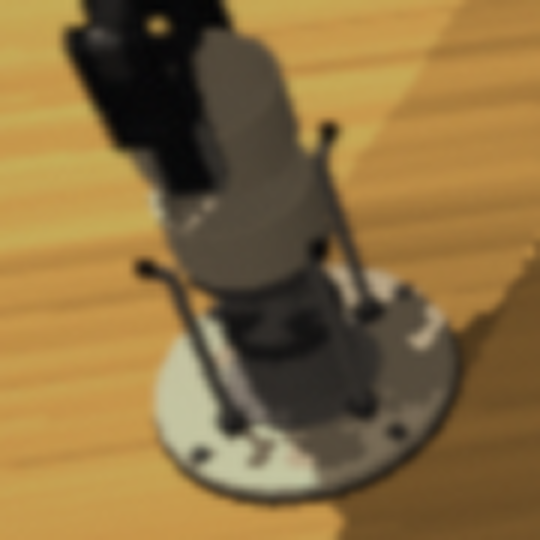

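```bash
cat >> h.py <<'E'
from scipy.optimize import least_squares
def walls(bands,c0=(.4705,-.339)):
    m=arm.camera_model("wrist");s0=arm.read_state();p,d=arm.camera("wrist");P,th=wpts(d,m)
    for lo,hi in bands:
        q=P[(d>0)&(th<1.4)&(P[...,2]>lo)&(P[...,2]<hi)]; r=np.hypot(q[:,0]-c0[0],q[:,1]-c0[1]); q=q[(r>.0265)&(r<.034)&(abs(q[:,0]-c0[0])<.027)]
        if len(q)<30: print(lo,hi,len(q));continue
        o=least_squares(lambda v:np.hypot(q[:,0]-v[0],q[:,1]-v[1])-.03,c0,loss='soft_l1',f_scale=.0007)
        a=np.degrees(np.arctan2(q[:,1]-o.x[1],q[:,0]-o.x[0]))
        print(lo,hi,len(q),np.round(o.x*1000,1),"res %.2f"%(1000*np.median(abs(o.fun))),"ang",np.round(np.percentile(a,[2,50,98])))
    return p,d,P
E
python3 - <<'E'
from h import *
p,d,P=walls([(.145,.175),(.099,.121)])
# rim ring of lower, inner edge
q=P-np.r_[.4705,-.339,0];r=np.hypot(q[...,0],q[...,1])
for uu in (300,316,332): print(uu,[(v,round(P[v,uu,2]*1000),round(1000*q[v,uu,1]),int(p[v,uu].mean())) for v in range(180,225)])
E
```

```text
0.145 0.175 4973 [ 469.  -338.8] res 1.51 ang [-130.   51.  145.]
0.099 0.121 753 [ 470.7 -340.4] res 0.21 ang [ 31.  86. 145.]
300 [(180, 50, 18, 30), (181, 52, 18, 28), (182, 84, 26, 35), (183, 88, 26, 40), (184, 97, 28, 56), (185, 101, 28, 68), (186, 100, 27, 71), (187, 104, 27, 75), (188, 106, 27, 72), (189, 110, 28, 71), (190, 112, 28, 74), (191, 115, 28, 70), (192, 116, 28, 75), (193, 119, 28, 69), (194, 121, 28, 73), (195, 123, 28, 74), (196, 124, 28, 82), (197, 124, 27, 89), (198, 125, 27, 86), (199, 124, 26, 87), (200, 124, 25, 83), (201, 124, 25, 85), (202, 101, 16, 76), (203, 101, 16, 77), (204, 100, 15, 83), (205, 100, 14, 83), (206, 101, 14, 84), (207, 145, 29, 81), (208, 146, 28, 75), (209, 148, 28, 72), (210, 150, 29, 69), (211, 151, 29, 68), (212, 153, 29, 71), (213, 156, 29, 73), (214, 155, 28, 73), (215, 158, 29, 73), (216, 159, 29, 74), (217, 160, 29, 70), (218, 162, 29, 74), (219, 161, 28, 74), (220, 163, 28, 74), (221, 165, 29, 71), (222, 167, 29, 70), (223, 168, 29, 75), (224, 170, 29, 73)]
316 [(180, 86, 27, 28), (181, 87, 26, 38), (182, 96, 28, 55), (183, 101,
[... 1026 characters left out ...]
 (190, 109, 26, 71), (191, 113, 26, 70), (192, 114, 26, 72), (193, 115, 26, 70), (194, 118, 26, 71), (195, 122, 27, 74), (196, 123, 26, 70), (197, 123, 26, 81), (198, 125, 26, 85), (199, 125, 25, 87), (200, 124, 24, 85), (201, 124, 24, 85), (202, 123, 23, 83), (203, 125, 23, 85), (204, 100, 14, 83), (205, 100, 13, 80), (206, 100, 12, 78), (207, 146, 28, 74), (208, 148, 28, 72), (209, 149, 28, 71), (210, 150, 28, 72), (211, 153, 28, 73), (212, 154, 28, 69), (213, 156, 29, 74), (214, 155, 28, 72), (215, 156, 28, 74), (216, 160, 28, 71), (217, 161, 28, 69), (218, 162, 28, 71), (219, 163, 28, 74), (220, 163, 28, 72), (221, 165, 28, 73), (222, 168, 29, 72), (223, 168, 29, 73), (224, 169, 28, 68)]
```

Run:
```python
from h import *
m=arm.camera_model("wrist");p,d=arm.camera("wrist");P,th=wpts(d,m)
r=np.hypot(P[...,0]-.4705,P[...,1]+.339)
for nm,lo,hi in [("up",.147,.160),("up2",.160,.172),("low",.102,.121)]:
    q=P[(d>0)&(P[...,2]>lo)&(P[...,2]<hi)&(r<.034)&(r>.0265)]
    a=np.degrees(np.arctan2(q[:,1]+.339,q[:,0]-.4705)); q=q[(a>40)&(a<140)]
    # keep outer wall: discard where |r| smaller than max per angle
    o=least_squares(lambda v:np.hypot(q[:,0]-v[0],q[:,1]-v[1])-.03,(.4705,-.339),loss='soft_l1',f_scale=.0005)
    print(nm,len(q),np.round(o.x*1000,2),np.round(1000*np.percentile(o.fun,[10,50,90]),2))
st()
p,d=arm.camera("scene");P=pts("scene",d)
r=np.hypot(P[...,0]-.4705,P[...,1]+.339)
for nm,lo,hi in [("up",.145,.172),("low",.098,.121)]:
    q=P[(d>0)&(P[...,2]>lo)&(P[...,2]<hi)&(r<.034)&(r>.0265)]
    a=np.degrees(np.arctan2(q[:,1]+.339,q[:,0]-.4705)); print(np.percentile(a,[5,50,95]))
    o=least_squares(lambda v:np.hypot(q[:,0]-v[0],q[:,1]-v[1])-.03,(.4705,-.339),loss='soft_l1',f_scale=.0005)
    print("scene",nm,len(q),np.round(o.x*1000,2),np.round(1000*np.percentile(o.fun,[10,50,90]),2))
```

```text
up 785 [ 471.83 -339.51] [-0.33  0.    0.35]
up2 970 [ 471.82 -339.5 ] [-0.36  0.    0.34]
low 593 [ 470.75 -340.35] [-0.36 -0.01  0.38]
t 52.67 pos [ 47.   -33.99  14.71] x [ 0.001 -0.001 -1.   ] jaw deg -2.94 F [ 0.33 -0.01 -1.54] w 0.690 q [ 0.92  0.28 -0.43  1.73  0.13  1.16  0.4 ]
[-171.85298954   42.66573658  165.09696283]
scene up 203 [ 470.72 -340.36] [-2.35 -0.72  1.03]
[-106.86851472    8.14542391   91.98035837]
scene low 195 [ 468.43 -339.89] [-1.47 -0.26  1.04]
```

Call:
drive_tool:
  motion: [-0.11,-0.09,-0.4,0,0,0,1,0,0,-0.3,0,0,0,1,0,0,0,0,0,0,1,0,0,0,0,0,0,1]

```text
clock: 53.05
ee_pos: [0.4681, -0.3405, 0.1379]
eef_rot: [-2.654, 1.57, 2.007]
ft_force: [0.0, 0.7, -1.6]
width: 0.693
```

```bash
cat >> h.py <<'E'
def wf(zu,zl,c0=(.4705,-.339)):
    m=arm.camera_model("wrist");p,d=arm.camera("wrist");P,th=wpts(d,m);r=np.hypot(P[...,0]-c0[0],P[...,1]-c0[1])
    for nm,(lo,hi) in [("up",zu),("low",zl)]:
        q=P[(d>0)&(P[...,2]>lo)&(P[...,2]<hi)&(r<.034)&(r>.0265)]
        a=np.degrees(np.arctan2(q[:,1]-c0[1],q[:,0]-c0[0])); q=q[(a>40)&(a<140)]
        if len(q)<20: print(nm,len(q));continue
        o=least_squares(lambda v:np.hypot(q[:,0]-v[0],q[:,1]-v[1])-.03,c0,loss='soft_l1',f_scale=.0005)
        print(nm,len(q),np.round(o.x*1000,2),np.round(1000*np.percentile(o.fun,[10,50,90]),2))
    # profile along centre column: z of wall/rim steps
    u=316; print([(v,round(P[v,u,2]*1000),round(r[v,u]*1000)) for v in range(178,222) if r[v,u]<.04])
E
python3 - <<'E'
from h import *
st(); wf((.142,.165),(.102,.121))
E
```

```text
t 53.05 pos [ 46.81 -34.05  13.79] x [-0.     0.001 -1.   ] jaw deg -2.94 F [ 0.04  0.72 -1.6 ] w 0.693 q [ 0.92  0.29 -0.43  1.74  0.13  1.14  0.4 ]
up 2223 [ 469.97 -340.3 ] [-1.37  0.05  0.49]
low 677 [ 470.79 -340.36] [-0.38 -0.02  0.38]
[(178, 51, 22), (179, 51, 21), (180, 51, 20), (181, 49, 19), (182, 51, 18), (183, 86, 27), (184, 88, 27), (185, 97, 28), (186, 101, 29), (187, 102, 29), (188, 104, 29), (189, 106, 29), (190, 108, 29), (191, 112, 29), (192, 112, 28), (193, 115, 29), (194, 115, 28), (195, 120, 29), (196, 121, 29), (197, 120, 28), (198, 122, 28), (199, 124, 28), (200, 125, 28), (201, 125, 27), (202, 126, 27), (203, 126, 26), (204, 125, 25), (205, 137, 29), (206, 138, 29), (207, 140, 29), (208, 140, 29), (209, 141, 28), (210, 143, 29), (211, 143, 28), (212, 147, 29), (213, 148, 29), (214, 148, 28), (215, 149, 28), (216, 151, 29), (217, 153, 29), (218, 155, 29), (219, 155, 29), (220, 156, 29), (221, 158, 29)]
```

Call:
drive_tool:
  motion: [0.07,0,-0.3,0,0,0,1,0,0,-0.3,0,0,0,1,0,0,-0.3,0,0,0,1,0,0,-0.2,0,0,0,1,0,0,0,0,0,0,1,0,0,0,0,0,0,1]

```text
clock: 53.6
ee_pos: [0.4691, -0.3405, 0.1257]
eef_rot: [-2.925, 1.57, 1.737]
ft_force: [0.5, -0.7, -1.3]
width: 0.692
```

Run:
```python
from h import *
st(); wf((.132,.15),(.098,.112))
```

```text
t 53.60 pos [ 46.91 -34.05  12.57] x [-0.     0.001 -1.   ] jaw deg -2.93 F [ 0.54 -0.7  -1.28] w 0.692 q [ 0.91  0.3  -0.43  1.75  0.14  1.12  0.39]
up 1308 [ 470.88 -340.1 ] [-0.37 -0.    0.37]
low 563 [ 470.79 -340.38] [-0.36 -0.02  0.43]
[(178, 37, 21), (179, 48, 23), (180, 51, 23), (181, 50, 22), (182, 51, 22), (183, 51, 21), (184, 50, 20), (185, 79, 27), (186, 89, 29), (187, 88, 28), (188, 91, 28), (189, 94, 29), (190, 97, 29), (191, 99, 29), (192, 98, 28), (193, 102, 28), (194, 104, 29), (195, 107, 29), (196, 109, 29), (197, 108, 28), (199, 113, 29), (200, 115, 28), (201, 116, 28), (202, 115, 28), (203, 115, 27), (204, 116, 27), (205, 124, 29), (206, 126, 29), (207, 128, 29), (208, 128, 29), (209, 129, 29), (210, 131, 29), (211, 133, 29), (212, 134, 29), (213, 136, 29), (214, 137, 29), (215, 138, 29), (216, 140, 29), (217, 141, 29), (218, 142, 29), (219, 142, 28), (220, 143, 28), (221, 146, 29)]
```

Call:
drive_tool:
  motion: [0.2,0,0,0,0,0,1,0.15,0,0,0,0,0,1,0,0,0,0,0,0,1]

```text
clock: 53.9
ee_pos: [0.4729, -0.3406, 0.126]
eef_rot: [-2.939, 1.57, 1.722]
ft_force: [0.3, 0.6, -0.6]
width: 0.693
```

Run:
```python
from h import *
st(); wf((.132,.15),(.098,.112))
wdish("white_dish"); dish("white_dish",["scene"])
```

```text
t 53.90 pos [ 47.29 -34.06  12.6 ] x [-0.     0.001 -1.   ] jaw deg -2.95 F [ 0.31  0.61 -0.61] w 0.693 q [ 0.91  0.31 -0.43  1.74  0.14  1.12  0.39]
up 1203 [ 474.61 -340.21] [-0.33 -0.    0.34]
low 549 [ 470.8  -340.36] [-0.35 -0.01  0.41]
[(178, 33, 20), (179, 36, 20), (180, 48, 23), (181, 48, 22), (182, 50, 22), (183, 49, 21), (184, 51, 21), (185, 78, 27), (186, 89, 29), (187, 88, 28), (188, 92, 29), (189, 94, 29), (190, 96, 29), (191, 99, 29), (192, 99, 29), (193, 102, 29), (194, 105, 29), (195, 107, 29), (196, 110, 29), (197, 109, 29), (198, 112, 29), (199, 114, 29), (200, 115, 29), (201, 117, 29), (202, 116, 28), (203, 117, 28), (204, 115, 27), (205, 123, 29), (206, 126, 29), (207, 127, 29), (208, 128, 29), (209, 130, 29), (210, 132, 29), (211, 134, 29), (212, 135, 29), (213, 136, 30), (214, 137, 29), (215, 138, 29), (216, 139, 29), (217, 142, 30), (218, 142, 29), (219, 143, 29), (220, 144, 29), (221, 145, 29)]
w white_dish 0.75 zt 0.1169 c [ 0.4714 -0.3397] r 0.0285 rel tcp mm [-1.4  1.  -9.2] 656 minmax rel [-31.6   2.7 -13.2] [19.2 30.5 -1.6]
w white_dish 0.55 zt 0.1526 c [ 0.4747 -0.339 ] r 0.0275 rel tcp mm [ 1.8  1.7 26.6] 3405 minmax rel [-27.7 -29.1  22.6] [30.9 31.4 28. ]
scene white_dish 0.89 zt 0.152 c [ 0.4737 -0.3393] r 0.028 mid [ 0.4734 -0.3248] ext [0.064 0.029 0.051]
scene white_dish 0.64 zt 0.116 c [ 0.4781 -0.3366] r 0.022 mid [ 0.4865 -0.3368] ext [0.03  0.051 0.014]
```

Call:
drive_tool:
  motion: [-0.2,0,0,0,0,0,1,-0.17,0,0,0,0,0,1,0,0.2,0,0,0,0,1,0,0.2,0,0,0,0,1,0,0,0,0,0,0,1]

```text
clock: 54.57
ee_pos: [0.4682, -0.3365, 0.1261]
eef_rot: [-2.679, 1.571, 1.982]
ft_force: [0.3, -0.1, -0.8]
width: 0.693
```

Run:
```python
from h import *
st(); wf((.132,.15),(.098,.112))
```

```text
t 54.57 pos [ 46.82 -33.65  12.61] x [-0.  0. -1.] jaw deg -2.98 F [ 0.34 -0.1  -0.77] w 0.693 q [ 0.91  0.3  -0.43  1.76  0.14  1.12  0.39]
up 1389 [ 470.02 -336.11] [-0.34 -0.02  0.33]
low 530 [ 470.81 -340.34] [-0.37 -0.02  0.43]
[(178, 19, 21), (179, 25, 21), (180, 27, 21), (181, 29, 20), (182, 32, 21), (183, 36, 21), (184, 47, 23), (185, 50, 23), (186, 50, 22), (187, 52, 22), (188, 51, 21), (189, 49, 20), (191, 79, 27), (192, 80, 26), (193, 89, 28), (194, 91, 29), (195, 94, 29), (196, 95, 29), (197, 96, 28), (198, 99, 29), (199, 101, 28), (200, 103, 29), (201, 105, 29), (202, 107, 29), (203, 107, 28), (204, 110, 28), (205, 124, 33), (206, 125, 33), (207, 128, 33), (208, 129, 33), (209, 130, 33), (210, 131, 33), (211, 133, 33), (212, 134, 33), (213, 136, 33), (214, 136, 32), (215, 138, 33), (216, 140, 33), (217, 141, 33), (218, 142, 33), (219, 143, 33), (220, 144, 33), (221, 144, 32)]
```

Call:
drive_tool:
  motion: [0,-0.2,0,0,0,0,1,0,-0.2,0,0,0,0,1,0,-0.2,0,0,0,0,1,0,-0.2,0,0,0,0,1,0,0,0,0,0,0,1]

```text
clock: 55.03
ee_pos: [0.4683, -0.3453, 0.126]
eef_rot: [-2.468, 1.57, 2.192]
ft_force: [0.3, 0.0, -0.7]
width: 0.692
```

Run:
```python
from h import *
st(); wf((.132,.15),(.098,.112))
```

```text
t 55.03 pos [ 46.83 -34.53  12.6 ] x [-0.  0. -1.] jaw deg -2.96 F [ 0.32  0.01 -0.74] w 0.692 q [ 0.92  0.31 -0.43  1.74  0.14  1.12  0.4 ]
up 2
low 514 [ 470.83 -340.33] [-0.34 -0.03  0.4 ]
[(178, 79, 27), (179, 89, 29), (180, 93, 29), (181, 93, 28), (182, 95, 28), (183, 98, 28), (184, 101, 29), (185, 104, 29), (186, 106, 29), (187, 106, 28), (188, 109, 28), (189, 111, 29), (190, 114, 29), (191, 116, 29), (192, 114, 28), (193, 116, 28), (194, 116, 27), (195, 117, 27), (196, 115, 26), (197, 116, 26), (198, 116, 25), (199, 92, 17), (200, 92, 16), (201, 92, 16), (202, 92, 15), (203, 91, 14), (204, 92, 14), (205, 124, 24), (206, 125, 24), (207, 129, 25), (208, 129, 24), (209, 129, 24), (210, 132, 24), (211, 134, 25), (212, 135, 24), (213, 136, 24), (214, 137, 24), (215, 138, 24), (216, 139, 24), (217, 141, 24), (218, 143, 24), (219, 142, 24), (220, 143, 24), (221, 145, 24)]
```

Call:
drive_tool:
  motion: [0.05,0.15,0,0,0,0,1,0,0.15,0,0,0,0,1,0,0.1,0,0,0,0,1,0,0.1,0,0,0,0,1,0,0.1,0,0,0,0,1,0,0.1,0,0,0,0,1,0.06,0,0,0,0,0,1,0,-0.1,0,0,0,0,1,0,-0.1,0,0,0,0,1,0,-0.1,0,0,0,0,1,0,-0.1,0,0,0,0,1,0.06,0,0,0,0,0,1,0,0.1,0,0,0,0,1,0,0.1,0,0,0,0,1,0,0.1,0,0,0,0,1,0,0.1,0,0,0,0,1,0,-0.1,0,0,0,0,1,0,-0.1,0,0,0,0,1]

```text
clock: 56.58
ee_pos: [0.4702, -0.3391, 0.126]
eef_rot: [-2.564, 1.57, 2.097]
ft_force: [-0.4, 0.5, -1.6]
width: 0.69
```

Run:
```python
from h import *
st(); wf((.132,.15),(.098,.112))
```

```text
t 56.58 pos [ 47.02 -33.91  12.6 ] x [-0.     0.001 -1.   ] jaw deg -2.94 F [-0.38  0.48 -1.57] w 0.690 q [ 0.91  0.3  -0.43  1.75  0.14  1.12  0.39]
up 1347 [ 472.02 -338.74] [-0.35 -0.01  0.34]
low 562 [ 470.81 -340.36] [-0.33  0.    0.37]
[(178, 30, 21), (179, 34, 21), (180, 46, 23), (181, 47, 23), (182, 50, 23), (183, 51, 22), (184, 51, 21), (185, 50, 21), (186, 77, 27), (187, 78, 27), (188, 78, 26), (189, 89, 28), (190, 92, 29), (191, 95, 29), (192, 94, 28), (193, 98, 29), (194, 100, 29), (195, 102, 29), (196, 104, 29), (197, 104, 28), (198, 106, 28), (199, 110, 29), (200, 110, 28), (201, 113, 29), (202, 115, 29), (203, 116, 29), (204, 116, 28), (205, 124, 30), (206, 126, 30), (207, 127, 30), (208, 128, 30), (209, 129, 30), (210, 131, 30), (211, 133, 30), (212, 135, 31), (213, 136, 31), (214, 137, 30), (215, 138, 30), (216, 139, 30), (217, 140, 30), (218, 143, 31), (219, 143, 30), (220, 144, 30), (221, 146, 30)]
```

Call:
drive_tool:
  motion: [-0.12,-0.16,0,0,0,0,1,0,0,0,0,0,0,1,0,0,-0.1,0,0,6,1,0,0,0,0,0,6,1,0,0,0,0,0,6,1,0,0,0,0,0,6,1,0,0,0,0,0,6,1,0,0,0,0,0,-6,1,0,0,0,0,0,-6,1,0,0,0,0,0,-6,1,0,0,0,0,0,-6,1,0,0,0,0,0,-6,1,0,0,0,0,0,0,1,0,0,0,0,0,0,1]

```text
clock: 57.8
ee_pos: [0.4682, -0.3432, 0.1251]
eef_rot: [-0.286, 1.57, -1.897]
ft_force: [-1.2, 0.4, -0.5]
width: 0.693
```

Run:
```python
from h import *
go(.469,-.3405,.1,-2.9); wf((.132,.15),(.098,.112))
```

```text
t 57.80 pos [ 46.82 -34.32  12.51] x [-0. -0. -1.] jaw deg -2.32 F [-1.23  0.35 -0.49] w 0.693 q [ 0.92  0.31 -0.43  1.75  0.14  1.12  0.4 ]
d cm [ 0.08  0.27 -2.51] rotvec [ 0.02 -0.01 -0.58]
up 651 [ 470.04 -342.61] [-0.34 -0.01  0.27]
low 529 [ 470.8  -340.33] [-0.35 -0.03  0.41]
[(178, 51, 22), (179, 51, 21), (180, 76, 27), (181, 78, 27), (182, 78, 26), (183, 91, 29), (184, 93, 29), (185, 94, 29), (186, 97, 29), (187, 99, 29), (188, 100, 28), (189, 103, 29), (190, 107, 29), (191, 108, 29), (192, 108, 28), (193, 110, 28), (194, 112, 29), (195, 113, 28), (196, 114, 28), (197, 114, 27), (198, 116, 27), (199, 115, 26), (200, 115, 26), (201, 114, 25), (202, 91, 17), (203, 91, 16), (204, 91, 16), (205, 123, 26), (206, 125, 26), (207, 127, 26), (208, 127, 26), (209, 129, 26), (210, 130, 26), (211, 132, 26), (212, 133, 26), (213, 136, 27), (214, 135, 26), (215, 137, 26), (216, 139, 26), (217, 139, 26), (218, 142, 27), (219, 141, 26), (220, 142, 26), (221, 145, 26)]
```

Call:
drive_tool:
  motion: [0.03,0.1,0,0,0,-0.6,1,0,0.1,0,0,0,0,1,0,0.1,0,0,0,0,1,0,0.1,0,0,0,0,1,-0.06,0,0,0,0,0,1,0,-0.1,0,0,0,0,1,0,-0.1,0,0,0,0,1,0,-0.1,0,0,0,0,1,0,-0.1,0,0,0,0,1,-0.06,0,0,0,0,0,1,0,0.1,0,0,0,0,1,0,0.1,0,0,0,0,1,0,0.1,0,0,0,0,1,0,0.1,0,0,0,0,1,-0.06,0,0,0,0,0,1,0,-0.1,0,0,0,0,1,0,-0.1,0,0,0,0,1,0,-0.1,0,0,0,0,1,0,-0.1,0,0,0,0,1,0,0,0,0,0,0,1]

```text
clock: 59.52
ee_pos: [0.4664, -0.3431, 0.125]
eef_rot: [-1.338, 1.571, -2.951]
ft_force: [0.4, 0.5, -1.3]
width: 0.691
```

Run:
```python
from h import *
go(.469,-.3405,.1,-2.9); wf((.132,.15),(.098,.112))
p,d=arm.camera("scene");cv2.imwrite("pics/s23.png",cv2.resize(p[150:240,130:220],None,fx=6,fy=6,interpolation=cv2.INTER_CUBIC)[:,:,::-1])
```

```text
t 59.52 pos [ 46.64 -34.31  12.5 ] x [-0. -0. -1.] jaw deg -2.42 F [ 0.4   0.51 -1.33] w 0.691 q [ 0.92  0.3  -0.43  1.75  0.14  1.12  0.41]
d cm [ 0.26  0.26 -2.5 ] rotvec [ 0.   -0.01 -0.48]
up 588 [ 468.57 -342.5 ] [-0.34 -0.    0.34]
low 544 [ 470.83 -340.35] [-0.36 -0.02  0.45]
[(178, 51, 22), (179, 51, 21), (180, 78, 27), (181, 78, 27), (182, 78, 26), (183, 90, 29), (184, 92, 29), (185, 95, 29), (186, 97, 29), (187, 98, 28), (188, 100, 28), (189, 101, 28), (190, 104, 29), (191, 107, 29), (192, 108, 28), (193, 110, 29), (194, 112, 28), (195, 114, 28), (196, 114, 28), (197, 116, 28), (198, 115, 27), (199, 116, 27), (200, 114, 26), (201, 115, 26), (202, 91, 17), (203, 90, 16), (204, 91, 16), (205, 123, 26), (206, 124, 26), (207, 127, 27), (208, 128, 26), (209, 129, 26), (210, 130, 26), (211, 132, 26), (212, 134, 27), (213, 135, 26), (214, 134, 26), (215, 137, 26), (216, 139, 27), (217, 140, 26), (218, 142, 27), (219, 141, 26), (220, 143, 26), (221, 144, 26)]
```

View pics/s23.png

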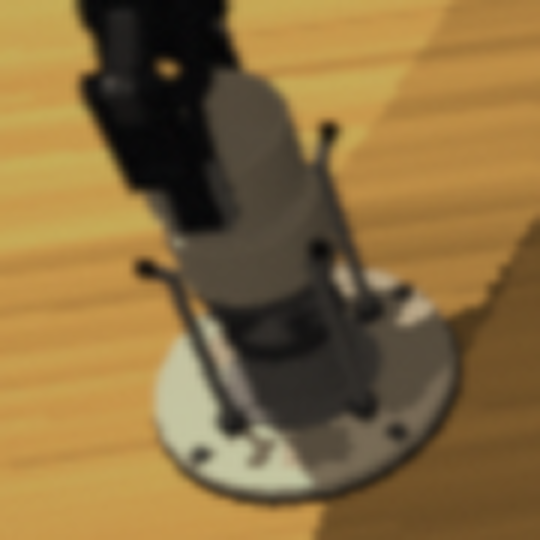

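Run:
```python
from h import *
for n in ["scene","top"]:
    p,d=arm.camera(n);P=pts(n,d);x=P[...,0]-.4664;y=P[...,1]+.343
    m=(d>0)&(abs(y)<.016)&(abs(x)>.029)&(abs(x)<.06)&(P[...,2]>.08)&(P[...,2]<.22)&(p.max(2)<60)
    for sg in (1,-1):
        k=m&(sg*x>0); 
        if k.sum()>5: print(n,sg,k.sum(),"zmin pct",np.round(np.percentile(P[k][:,2]*1000,[1,5,20])),"x at low",np.round(1000*x[k][P[k][:,2]<np.percentile(P[k][:,2],10)].mean(),1))
v=arm.camera_model("wrist");p,d=arm.camera("wrist");P,th=wpts(d,v);x=P[...,0]-.4664;y=P[...,1]+.343
for sg in (1,-1):
    k=(d>0)&(th<1.45)&(abs(y)<.02)&(sg*x>.027)&(abs(x)<.06)&(P[...,2]>.09)&(P[...,2]<.2)
    print("wrist",sg,k.sum(),np.round(np.percentile(P[k][:,2]*1000,[1,5,20,50])) if k.sum() else "")
```

```text
scene 1 224 zmin pct [131. 138. 148.] x at low 37.8
scene -1 45 zmin pct [149. 150. 155.] x at low -31.0
top 1 119 zmin pct [149. 156. 179.] x at low 34.0
top -1 136 zmin pct [143. 150. 179.] x at low -33.8
wrist 1 6655 [114. 137. 154. 182.]
wrist -1 6049 [138. 147. 165. 184.]
```

Call:
drive_tool:
  motion: [0.12,0.1,0.1,0,0,-0.5,1,0.1,0.1,0.1,0,0,0,1,0,0,0,-3,0,0,1,0,0,0,-3,0,0,1,0,0,0,-3,0,0,1,0,0,0,0,0,0,1,0,0,0,0,0,0,1]

```text
clock: 60.35
ee_pos: [0.4691, -0.3413, 0.1278]
eef_rot: [0.06, 1.408, -1.564]
ft_force: [-1.1, -1.6, -0.6]
width: 0.694
```

Run:
```python
from h import *
go(.469,-.3405,.1,-2.9); wf((.135,.15),(.098,.112))
p,d,P=wdish("white_dish")
cv2.imwrite("pics/w24.png",cv2.resize(p[150:300,230:410],None,fx=4,fy=4,interpolation=cv2.INTER_CUBIC)[:,:,::-1])
p,d=arm.camera("scene");cv2.imwrite("pics/s24.png",cv2.resize(p[150:240,130:220],None,fx=6,fy=6,interpolation=cv2.INTER_CUBIC)[:,:,::-1])
```

```text
t 60.35 pos [ 46.91 -34.13  12.78] x [ 0.001 -0.162 -0.987] jaw deg -3.02 F [-1.06 -1.58 -0.63] w 0.694 q [ 0.83  0.24 -0.42  1.83  0.29  1.04  0.23]
d cm [-0.01  0.08 -2.78] rotvec [9.3  0.08 0.17]
up 1900 [ 470.84 -338.36] [-1.38  0.    0.99]
low 838 [ 471.63 -338.76] [-0.41 -0.    0.46]
[(178, 93, 30), (179, 96, 30), (180, 98, 31), (181, 96, 29), (182, 99, 30), (183, 100, 30), (184, 103, 30), (185, 104, 31), (186, 106, 31), (187, 105, 30), (188, 107, 30), (189, 109, 30), (190, 110, 30), (191, 112, 31), (192, 113, 30), (193, 113, 30), (194, 114, 30), (195, 115, 30), (196, 114, 29), (197, 114, 28), (198, 114, 28), (199, 114, 27), (200, 89, 14), (201, 89, 13), (202, 90, 13), (203, 91, 12), (204, 90, 11), (205, 120, 27), (206, 122, 27), (207, 124, 28), (208, 124, 27), (209, 126, 28), (210, 128, 28), (211, 129, 28), (212, 131, 29), (213, 132, 29), (214, 134, 30), (215, 134, 29), (216, 137, 31), (217, 138, 30), (218, 138, 30), (219, 140, 30), (220, 141, 31), (221, 143, 31)]
w white_dish 0.65 zt 0.1151 c [ 0.4717 -0.3372] r 0.0276 rel tcp mm [  2.4   3.9 -12.7] 1095 minmax rel [-25.4   5.6 -16.7] [31.9 33.3  1.2]
w white_dish 0.62 zt 0.1569 c [ 0.4711 -0.3355] r 0.0274 rel tcp mm [ 1.8  5.7 29.1] 1603 minmax rel [-27.5 -25.1  25.1] [31.  15.5 31.4]
```

View pics/w24.png

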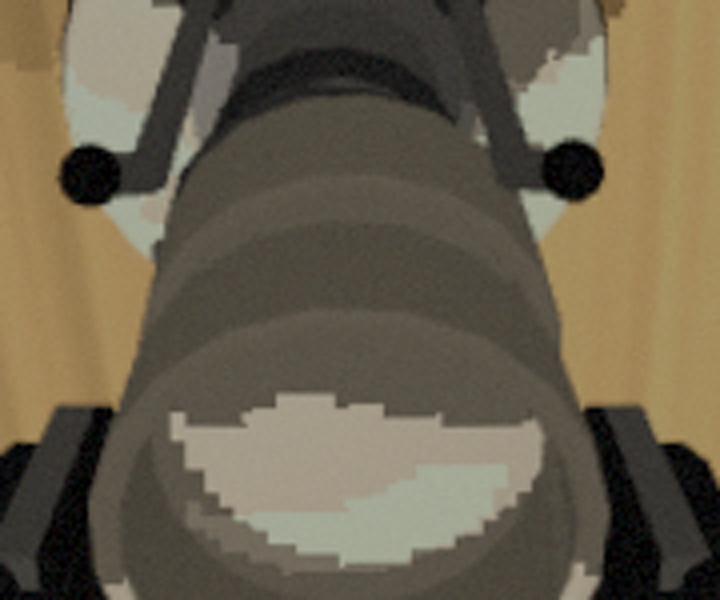

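Call:
drive_tool:
  motion: [0,0,0.4,3,0,0,1,0,0,0.2,3,0,0,1,0,0,0,3.2,0,0,1,0,0,0,0,0,0,1,0,0,0,0,0,0,1]

```text
clock: 60.97
ee_pos: [0.4689, -0.343, 0.1333]
eef_rot: [2.952, 1.561, 1.323]
ft_force: [0.3, 0.9, -1.2]
width: 0.69
```

Run:
```python
from h import *
go(.469,-.3405,.125,-2.9); wf((.14,.155),(.1,.115))
p,d,P=wdish("white_dish")
```

```text
t 60.97 pos [ 46.89 -34.3   13.33] x [ 0.002  0.01  -1.   ] jaw deg -3.31 F [ 0.29  0.86 -1.21] w 0.690 q [ 0.92  0.3  -0.42  1.74  0.12  1.13  0.4 ]
d cm [ 0.01  0.25 -0.83] rotvec [-0.55  0.14  0.41]
up 612 [ 470.6  -342.57] [-0.32 -0.02  0.27]
low 506 [ 471.43 -337.62] [-0.34 -0.02  0.4 ]
[(178, 50, 21), (179, 99, 32), (180, 101, 32), (181, 101, 31), (182, 104, 31), (183, 107, 31), (184, 109, 31), (185, 113, 32), (186, 113, 31), (187, 116, 31), (188, 119, 31), (189, 120, 31), (190, 123, 32), (191, 122, 31), (192, 123, 31), (193, 124, 30), (194, 124, 30), (195, 124, 29), (196, 123, 28), (197, 123, 28), (198, 100, 20), (199, 99, 19), (200, 97, 18), (201, 98, 18), (202, 99, 17), (203, 99, 17), (204, 98, 16), (205, 132, 26), (206, 134, 27), (207, 136, 27), (208, 136, 26), (209, 138, 26), (210, 138, 26), (211, 140, 26), (212, 143, 27), (213, 143, 26), (214, 144, 26), (215, 147, 27), (216, 147, 26), (217, 149, 27), (218, 150, 26), (219, 150, 26), (220, 150, 26), (221, 153, 26)]
w white_dish 0.87 zt 0.1240 c [ 0.4714 -0.3366] r 0.0276 rel tcp mm [ 2.9  6.7 -9.2] 1100 minmax rel [-26.    6.4 -13.2] [32.3 35.9  0.8]
w white_dish 0.58 zt 0.1599 c [ 0.4704 -0.3418] r 0.0275 rel tcp mm [ 1.8  1.5 26.7] 3359 minmax rel [-27.6 -29.6  22.7] [31.2 30.9 28.1]
```

Call:
drive_tool:
  motion: [0,0,0.5,-0.5,0.1,0.4,1,0,0.35,0,0,0,0,1,0,0,0,0,0,0,1,0,0,0,0,0,0,1]

```text
clock: 61.45
ee_pos: [0.4695, -0.3358, 0.139]
eef_rot: [-0.037, 1.568, -1.652]
ft_force: [-0.6, -0.6, -2.0]
width: 0.694
```

Run:
```python
from h import *
go(.469,-.3392,.125,-2.9); wf((.146,.16),(.1,.12))
```

```text
t 61.45 pos [ 46.95 -33.58  13.9 ] x [-0.    -0.003 -1.   ] jaw deg -2.54 F [-0.6  -0.64 -1.98] w 0.694 q [ 0.91  0.29 -0.43  1.74  0.13  1.14  0.39]
d cm [-0.05 -0.34 -1.4 ] rotvec [ 0.17 -0.01 -0.36]
up 1003 [ 471.29 -335.38] [-0.3   0.    0.29]
low 744 [ 471.43 -337.63] [-0.36 -0.01  0.41]
[(178, 32, 21), (179, 36, 21), (180, 47, 23), (181, 48, 23), (182, 51, 23), (183, 51, 22), (184, 50, 21), (185, 50, 20), (186, 51, 19), (187, 51, 19), (188, 97, 31), (189, 101, 31), (190, 103, 31), (191, 107, 32), (192, 106, 31), (193, 110, 32), (194, 111, 31), (195, 114, 31), (196, 115, 31), (197, 116, 31), (198, 118, 31), (199, 120, 31), (200, 122, 31), (201, 124, 31), (202, 122, 30), (203, 124, 30), (204, 123, 29), (205, 137, 34), (206, 139, 34), (207, 140, 34), (208, 141, 33), (209, 142, 33), (210, 144, 34), (211, 147, 34), (212, 148, 34), (213, 149, 34), (214, 149, 33), (215, 151, 33), (216, 154, 34), (217, 154, 34), (218, 156, 34), (219, 156, 34), (220, 157, 34), (221, 158, 34)]
```

Call:
drive_tool:
  motion: [-0.03,-0.25,-0.3,0.2,0,-0.3,1,0,0,0,0,0,0,1,0,0,0,0,0,0,1]

```text
clock: 61.75
ee_pos: [0.4694, -0.338, 0.1358]
eef_rot: [-2.954, 1.57, 1.709]
ft_force: [0.3, -0.5, -1.6]
width: 0.692
```

Run:
```python
from h import *
go(.469,-.3385,.125,-2.9); wf((.142,.158),(.1,.12))
```

```text
t 61.75 pos [ 46.94 -33.8   13.58] x [-0.     0.001 -1.   ] jaw deg -2.82 F [ 0.27 -0.49 -1.58] w 0.692 q [ 0.91  0.29 -0.43  1.74  0.13  1.14  0.39]
d cm [-0.04 -0.05 -1.08] rotvec [-0.04 -0.01 -0.08]
up 1190 [ 471.23 -337.57] [-0.34 -0.01  0.34]
low 753 [ 471.41 -337.61] [-0.39 -0.01  0.38]
[(178, 36, 21), (179, 48, 23), (180, 50, 23), (181, 51, 22), (182, 51, 22), (183, 50, 21), (184, 50, 20), (185, 96, 31), (186, 99, 32), (187, 99, 31), (188, 102, 31), (189, 105, 31), (191, 110, 32), (192, 111, 31), (193, 112, 31), (194, 114, 31), (195, 118, 32), (196, 121, 32), (197, 120, 31), (198, 121, 31), (199, 122, 31), (200, 123, 30), (201, 123, 30), (202, 123, 29), (203, 123, 29), (204, 123, 28), (205, 133, 31), (206, 136, 32), (207, 138, 32), (208, 138, 31), (209, 139, 31), (210, 142, 32), (211, 143, 31), (212, 145, 32), (213, 145, 31), (214, 146, 31), (215, 147, 31), (216, 149, 31), (217, 151, 31), (218, 152, 31), (219, 153, 31), (220, 153, 31), (221, 154, 31)]
```

Call:
drive_tool:
  motion: [0,0,-0.2,0,0,0,1,0,0,-0.2,0,0,0,1,0,0,-0.2,0,0,0,1,0,0,-0.2,0,0,0,1,0,0,-0.2,0,0,0,1,0,0,0,0,0,0,1]

```text
clock: 62.3
ee_pos: [0.4692, -0.3384, 0.1243]
eef_rot: [-2.704, 1.57, 1.959]
ft_force: [-0.2, -0.2, -1.7]
width: 0.692
```

Run:
```python
from h import *
go(.469,-.3385,.1065,-2.9); wf((.135,.15),(.098,.112))
```

```text
t 62.30 pos [ 46.92 -33.84  12.43] x [-0.     0.001 -1.   ] jaw deg -2.87 F [-0.2  -0.16 -1.73] w 0.692 q [ 0.91  0.3  -0.43  1.75  0.14  1.11  0.39]
d cm [-0.02 -0.01 -1.78] rotvec [-0.06 -0.02 -0.03]
up 1414 [ 470.96 -338.09] [-0.89  0.04  0.42]
low 601 [ 471.42 -337.62] [-0.37 -0.02  0.45]
[(178, 26, 21), (179, 30, 21), (180, 34, 21), (181, 34, 21), (182, 37, 20), (183, 49, 23), (184, 50, 22), (185, 86, 31), (186, 90, 32), (187, 90, 31), (188, 93, 31), (189, 94, 31), (190, 99, 32), (191, 100, 32), (192, 101, 31), (193, 103, 31), (194, 105, 31), (195, 108, 32), (196, 109, 32), (197, 110, 31), (198, 112, 31), (199, 113, 31), (200, 115, 31), (201, 114, 30), (202, 114, 30), (203, 114, 29), (204, 115, 29), (205, 122, 31), (206, 124, 31), (207, 126, 31), (208, 126, 31), (209, 127, 30), (210, 130, 31), (211, 132, 31), (212, 133, 31), (213, 134, 31), (214, 136, 31), (215, 136, 31), (216, 137, 31), (217, 139, 31), (218, 141, 31), (219, 141, 31), (220, 142, 31), (221, 144, 31)]
```

Call:
drive_tool:
  motion: [-0.02,-0.08,-0.4,0,0,0,1,0,0,-0.4,0,0,0,1,0,0,-0.4,0,0,0,1,0,0,-0.4,0,0,0,1,0,0,-0.1,0,0,0,1,0,0,0,0,0,0,1,0,0,0,0,0,0,1]

```text
clock: 62.93
ee_pos: [0.4694, -0.3394, 0.106]
eef_rot: [2.51, 1.57, 0.889]
ft_force: [-1.1, 0.3, -0.7]
width: 0.695
```

Run:
```python
from h import *
go(.469,-.3395,.1065,-2.9); wf((.11,.13),(.075,.092)); wdish("white_dish")
```

```text
t 62.93 pos [ 46.94 -33.94  10.6 ] x [ 0.     0.001 -1.   ] jaw deg -2.86 F [-1.14  0.28 -0.72] w 0.695 q [ 0.91  0.32 -0.42  1.77  0.15  1.08  0.38]
d cm [-0.04 -0.01  0.05] rotvec [-0.03  0.03 -0.04]
up 1450 [ 471.16 -338.96] [-0.36 -0.01  0.35]
low 640 [ 471.45 -337.62] [-0.35 -0.01  0.41]
[(178, 13, 21), (179, 17, 21), (180, 20, 21), (181, 19, 20), (182, 23, 21), (183, 26, 21), (184, 70, 32), (185, 72, 32), (186, 75, 32), (187, 74, 31), (188, 77, 31), (189, 79, 31), (190, 82, 31), (191, 85, 32), (192, 86, 31), (193, 88, 31), (194, 89, 31), (195, 92, 32), (196, 94, 31), (197, 94, 31), (198, 94, 31), (199, 96, 31), (200, 96, 30), (201, 95, 29), (202, 96, 29), (203, 96, 28), (204, 96, 28), (205, 104, 30), (206, 106, 30), (207, 108, 30), (208, 108, 30), (209, 111, 30), (210, 112, 30), (211, 115, 31), (212, 115, 30), (213, 116, 30), (214, 117, 30), (215, 118, 30), (216, 119, 30), (217, 120, 30), (218, 121, 30), (219, 124, 30), (220, 125, 30), (221, 125, 30)]
w white_dish 0.91 zt 0.1327 c [ 0.4712 -0.3377] r 0.0275 rel tcp mm [ 1.8  1.7 26.6] 3405 minmax rel [-27.6 -30.   22.6] [31.2 31.1 28.3]
w white_dish 0.87 zt 0.0970 c [ 0.4713 -0.3373] r 0.0284 rel tcp mm [ 1.9  2.1 -9.1] 831 minmax rel [-25.1  10.7 -13.1] [30.  32.2 -0.3]
```

Call:
drive_tool:
  motion: [0,0,0,0,0,0,0.3,0,0,0,0,0,0,-0.3,0,0,0,0,0,0,-0.6,0,0,0,0,0,0,-1,0,0,0,0,0,0,-1,0,0,0,0,0,0,-1,0,0,0,0,0,0,-1,0,0,0,0,0,0,-1]

```text
clock: 63.75
ee_pos: [0.4697, -0.3397, 0.107]
eef_rot: [1.272, 1.569, -0.349]
ft_force: [0.1, 1.1, -0.3]
width: 0.999
```

Run:
```python
from h import *
st(); wf((.11,.13),(.075,.092)); wdish("white_dish")
```

```text
t 63.75 pos [ 46.97 -33.97  10.7 ] x [ 0.001 -0.    -1.   ] jaw deg -2.87 F [ 0.09  1.09 -0.29] w 0.999 q [ 0.91  0.32 -0.42  1.77  0.15  1.08  0.38]
up 1412 [ 471.08 -338.98] [-0.34 -0.01  0.34]
low 639 [ 471.44 -337.6 ] [-0.35 -0.01  0.39]
[(178, 13, 21), (179, 19, 21), (180, 22, 21), (181, 23, 21), (182, 27, 21), (183, 29, 21), (184, 71, 31), (185, 75, 32), (186, 77, 32), (187, 78, 31), (188, 80, 31), (189, 83, 32), (190, 85, 32), (191, 87, 31), (192, 88, 31), (193, 90, 31), (194, 92, 31), (195, 94, 31), (196, 96, 31), (197, 96, 31), (198, 96, 30), (199, 97, 30), (200, 96, 29), (201, 96, 29), (202, 97, 28), (203, 96, 28), (204, 73, 19), (205, 105, 30), (206, 108, 30), (207, 110, 30), (208, 109, 30), (209, 112, 30), (210, 113, 30), (211, 115, 30), (212, 116, 30), (213, 118, 30), (214, 118, 30), (215, 121, 30), (216, 120, 30), (217, 122, 30), (218, 125, 30), (219, 124, 30), (220, 125, 29), (221, 128, 30)]
w white_dish 0.91 zt 0.0978 c [ 0.4712 -0.3368] r 0.0280 rel tcp mm [ 1.6  3.  -9.2] 774 minmax rel [-24.6  13.8 -13.2] [28.2 32.5  1.5]
```

Call:
drive_tool:
  motion: [0,0,1,0,0,0,-1,0,0,3,0,0,0,-1,0,0,3,0,0,0,-1,0,0,3,0,0,0,-1,0,0,2,0,0,0,-1,-0.5,-3,0,0,0,0,-1,-0.5,-3,0,0,0,0,-1,-0.5,-3,0,0,0,0,-1,-0.5,-3,0,0,0,0,-1,-0.5,-3,0,0,0,0,-1,-0.5,-3,0,0,0,0,-1,0,0,0,0,0,0,-1,0,0,0,0,0,0,-1,0,0,0,0,0,0,-1]

```text
clock: 65.07
ee_pos: [0.4369, -0.5248, 0.2451]
eef_rot: [0.899, 1.562, -0.716]
ft_force: [-0.1, 0.5, -0.2]
width: 1.001
```

Run:
```python
from h import *
st()
for k in ["white_dish","blue_dish","green_dish","honey_jar","jam_jar"]: dish(k,["scene","top"],save="fin2")
p=cv2.imread("pics/fin2_scene.png");cv2.imwrite("pics/fin2_c.png",cv2.resize(p[130:290,110:490],None,fx=2,fy=2))
```

```text
t 65.07 pos [ 43.69 -52.48  24.51] x [ 0.006 -0.005 -1.   ] jaw deg -2.52 F [-0.06  0.45 -0.25] w 1.001 q [ 1.05  0.41 -0.34  1.35  0.13  1.4   0.68]
scene white_dish 0.93 zt 0.133 c [ 0.4709 -0.3383] r 0.028 mid [ 0.4706 -0.3384] ext [0.06  0.059 0.009]
scene white_dish 0.76 zt 0.096 c [ 0.4748 -0.3375] r 0.024 mid [ 0.4924 -0.3352] ext [0.018 0.05  0.009]
top white_dish 0.8 zt 0.133 c [ 0.4703 -0.3374] r 0.028 mid [ 0.4707 -0.3381] ext [0.057 0.06  0.009]
top blue_dish 0.83 zt 0.125 c [ 0.5421 -0.1347] r 0.027 mid [ 0.5412 -0.1347] ext [0.056 0.056 0.009]
scene green_dish 0.58 zt 0.125 c [0.5775 0.1301] r 0.027 mid [0.5769 0.1295] ext [0.058 0.057 0.009]
top green_dish 0.62 zt 0.125 c [0.5764 0.1309] r 0.027 mid [0.5761 0.1314] ext [0.056 0.056 0.009]
top green_dish 0.57 zt 0.009 c [0.4523 0.3023] r 0.075 mid [0.4512 0.3017] ext [0.185 0.232 0.013]
scene honey_jar 0.58 zt 0.087 c [ 0.6526 -0.2941] r 0.018 mid [ 0.6514 -0.2935] ext [0.052 0.048 0.008]
top honey_jar 0.57 zt 0.087 c [ 0.6508 -0.2944] r 0.019 mid [ 0.6507 -0.2944] ext [0.051 0.05  0.01 ]
scene jam_jar 0.63 zt 0.087 c [0.6648 0.2776] r 0.019 mid [0.6649 0.2783] ext [0.054 0.05  0.009]
top jam_jar 0.94 zt 0.087 c [0.6643 0.2786] r 0.018 mid [0.6643 0.2795] ext [0.051 0.05  0.008]
```

View pics/fin2_c.png

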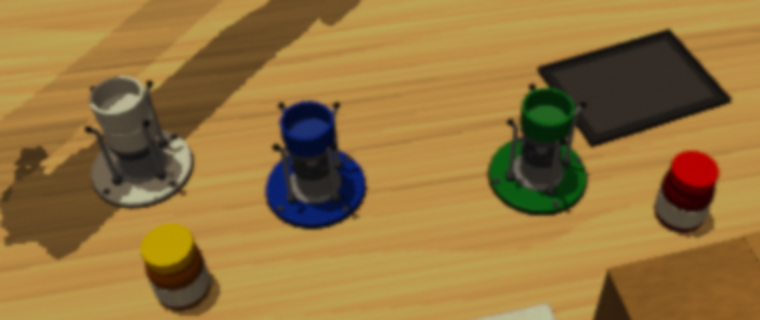

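```bash
python3 -c "
from bench import arm
print(arm.hand_in(), arm.read_state()['clock'])"
```

```text
the job is handed in; nothing more can be done
the job is handed in; nothing more can be done
```

I moved every dish into the dispenser of its own colour and handed the job in at about 65–66 s. One check failed: the white stack stands about 36 mm apart instead of the stated 30 mm.

- **Moves:** The blue dish was set aside on the tray. White_a then went into the white dispenser, green into green, and blue from the tray into blue. White_b went on top of white_a last. Each dish was lowered slowly between the rods and let go at rest.
- **Last checks that passed:** The blue and green dish rims stood at about 125 mm. The rims showed no tilt over about 1 degree, last fitted before I re-gripped white_b. Both jars stayed where they were to within about 2 mm, the tray was empty and the gripper was clear.
- **Check that failed:** The upper white rim stands at about 133 mm, not 128 mm. White_b's foot seems to rest on top of white_a's rim rather than inside it. I re-gripped white_b and tried centring it to about 0.2 mm, sliding it in small sweeps, turning it and tilting it slightly. It never dropped in, and I did not press harder. I let it go standing steadily between the rods, its centre about 1.5 mm off white_a's.

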